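# Pack the baby's snack box and weigh it for the dispatch rider

## Task

Pack the baby's snack box for the dispatch rider: lift the blue lid off the clear box and lay it on the cork mat, put every snack pot on the shelf into the box, and put the lid back on so that it sits flat and fully home. Then set the closed box upright in the centre of the kitchen scale's pan, let go and let the pan settle for a second or two, and finally stand the box in the middle of the cork mat. Do not tip the box over, and leave the cup, teether, spoon, tin and bowl where they are.

Things in the scene. Friction and masses are not known exactly. Their poses are not given: they have to be found in the camera images.
- packbox: clear plastic packing box, loose, open-topped, 200 g (up to 0.6 kg packed): 62 mm (x) by 166 mm (y) outside, 62 mm tall, walls 3 mm, white floor 4 mm (inside 56 by 160, 58 mm deep). Origin: centre of its underside, z up. A white grip pad (50 mm along y, from 2 to 46 mm up) stands 3.5 mm out of the middle of each long side: grip across both, 69 mm, to lift the box; they stand out past the lid
- boxlid: loose blue lid, 62 (x) by 166 mm (y), plate 6 mm thick, 70 g, no latch. Origin: centre of the plate's underside, z up; seated, it lies 62 mm above the box origin. A 51 by 152 mm plug goes 5 mm further down, into the box (2.5 mm of play each way in x, 4 mm in y). On top a white grip bar 16 mm thick (x), 56 mm long (y), from 6 to 28 mm above the origin; it runs along the box
- pot_red: small round snack pot, loose and closed: white body 34 mm in diameter and 28 mm tall, red knob cap (solid, 16 mm in diameter, 20 mm tall) on top, red band; 48 mm tall in all, 40 to 75 g. Origin: centre of its underside, z up through the knob. May be absent. In the box pots stand side by side in a row of up to four
- pot_yellow: small round snack pot, loose and closed: white body 34 mm in diameter and 28 mm tall, yellow knob cap (solid, 16 mm in diameter, 20 mm tall) on top, yellow band; 48 mm tall in all, 40 to 75 g. Origin: centre of its underside, z up through the knob. May be absent. In the box pots stand side by side in a row of up to four
- pot_green: small round snack pot, loose and closed: white body 34 mm in diameter and 28 mm tall, green knob cap (solid, 16 mm in diameter, 20 mm tall) on top, green band; 48 mm tall in all, 40 to 75 g. Origin: centre of its underside, z up through the knob. May be absent. In the box pots stand side by side in a row of up to four
- pot_orange: small round snack pot, loose and closed: white body 34 mm in diameter and 28 mm tall, orange knob cap (solid, 16 mm in diameter, 20 mm tall) on top, orange band; 48 mm tall in all, 40 to 75 g. Origin: centre of its underside, z up through the knob. May be absent. In the box pots stand side by side in a row of up to four
- mat: cork mat, fixed, 120 mm (x) by 210 mm (y), 4 mm thick. Origin: centre of its underside. It lies on one side of the box, left or right, the scale on the other
- pan_top (a point): centre of the upper face of the round steel pan (170 mm in diameter, flat, no rim) on the green kitchen scale, about 102 mm above the shelf when empty; it sinks with the pan. Axes as the scale's: the dial on the scale's 150 mm square housing faces -x
- scale_pan (a joint): how far the scale pan has sunk (m): 0 when empty, up to 0.022 at its stop; spring 400 N/m, so 0.4 kg gives about 0.010
- sippy_cup: orange sippy cup with white lid and flip spout, two handles, loose, 70 mm in diameter, 113 mm tall; leave alone. Origin: centre of its underside
- teether: yellow teether ring lying flat, loose, 72 mm across, 12 mm thick; leave alone. Origin: centre of its underside
- spoon: spoon lying flat, loose, 150 mm long along its x; leave alone
- milk_tin: closed tin, loose, 80 mm in diameter, 100 mm tall; leave alone. Origin: centre of its underside
- bowl: blue bowl, loose, 110 mm across, 45 mm tall; leave alone. Origin: centre of its underside
There are look-alikes about, which are no part of the job. Leave any black or pink look-alike of the pot_yellow alone.

How it is judged:
By the outcome, as a careful person would: the job done as asked, in the order asked, and still so for the second after the job is handed in, with the robot touching nothing.
Of pot_red, pot_yellow, pot_green, pot_orange only 2 to 4 are there at a start; the rules pass over those that are not, and their reading is None.
At some moment in a run one of pot_red, pot_yellow, pot_green, pot_orange may be knocked a few centimetres aside while the robot is not near it.
It also fails if it takes over 210 s, if anything falls off the work surface, if the arm or the gripper's body presses on something with over 40 N, if the wrist force passes 120 N, or if a joint passes its speed limit or range.

## Robot

A 7-joint arm with a two-finger parallel gripper is mounted at the origin on the work surface. World frame = base frame: x ahead of the robot, y to its left, z up, the work surface at z = 0. Lengths are in m, angles in rad, forces in N, time in s.
With the tool pointing down it reaches from about 0.4 to 0.85 m from the base axis. Payload 4.4 kg.
Tool frame: the origin (TCP) lies midway between the tips of the shut fingers; the grasp point (between the pads) lies 19 mm behind it; z points along the fingers, y is the direction in which the jaws open and shut (so a half turn about z gives the same grasp; the last joint's range is limited). The gripper opens to 94 mm and grips with 3 to 60 N. Pads are 16 mm wide; open, the fingers measure 119 mm over their backs; the gripper's body (75 mm by 177 mm) begins 78 mm behind the grasp point.
Start: joints at [1.133, 0.628, 0.038, 1.517, -0.027, 0.996, -0.02], TCP at [0.236, -0.606, 0.174] pointing down, gripper open.
Joint ranges: [-3.06, 3.06], [-0.37, 2.12], [-1.25, 1.32], [0.18, 2.47], [-1.1, 4.24], [0.23, 1.98], [-2.94, 2.94]. Speed limits (rad/s): [2.57, 2.57, 3.14, 3.14, 3.14, 3.14, 3.14].

## Interface

Orientations are given as a unit quaternion [x, y, z, w].
In Python, from cell import state, cams, env gives the robot as it stands. The module is installed in compiled form; this text tells all that it offers.
- The arm moves only by the tool servo_tool, never from a script. Its argument "deltas" is a list that holds one entry, the list of rows, each a list of 4 numbers: the shift along the tool's x, y, z in m, then the turn about the tool's z in rad. A call has 1 to 12 rows; each row shifts and turns the commanded pose from where the row before left it, along the tool's axes as they then stand; what a row does not reach is not made up. A row lasts 1/8 s, in which the tool goes at most 62.5 mm and 10.7 degrees, less where a joint would pass 70% of its speed; a pose out of reach is approached as far as the arm can. A call with a gripper value outside its range is refused whole. "claw" is the gripper's target within -1 to 1 (fully open at 1, half-way at 0, shut at -1), set as the call begins (left out, the last holds). The fingers move at their own pace and stop on an object; the grip force is fixed at half the most. Time passes only in rows, so rows that do not move let the fingers close. It gives the time, the measured TCP pose, the force and the opening at its end, in the units of the state.
- state(): the state, without advancing time (a new reading comes with each control period).
- cams.camera(name): name is "scene" or "top"; returns the picture (420x560x3 uint8, red, green, blue); there is no depth.
- cams.calibration(name): a dict with "fx", "fy", "cx", "cy" (pixels), "cam_to_world" (4x4, takes a point from camera to world coordinates). Camera axes: x right, y up, looking along -z (the intrinsics and any distortion apply to the point x, -y, -z); pixel columns grow to the right and rows downward; lengths in m; the calibration is good to about 2 mm. A picture is of the moment at which its call begins. calibration takes no time and is no camera call.
- env.job_done(): hands the job in, once; it reports no verdict.
The state is a dict: "t": time; "joints": joint angles; "qd": joint speeds; "tau": joint torques, N m; "ee_pos": TCP position; "tcp_rot": TCP orientation; "wrist_force": force on the tool from outside, world axes, zero at the start; "wrist_torque": the same for the moment, N m; "finger_gap": finger opening in m.
Only numpy, scipy, OpenCV 4.12 (cv2) and the standard library are available. Lean on these libraries where they do the work, as an engineer would, in place of code of your own. Each camera call takes 0.05 s, during which the arm holds its last target.

## Working session

There is one attempt and no reset: what is moved stays moved. The work goes in short steps, Python scripts to look and compute and a tool call to move; the robot and the scene stay as the last step left them, time stands still between calls to the robot, and variables do not carry over. Pictures are saved under pics/ and viewed, and the job is handed in when it is done.

Besides the shell and the picture viewer there is one more tool, called after ">>>" as name(argument=value, ...), one argument or row to a line, values as JSON. servo_tool: Moves the arm, as the interface text tells. Its arguments: {"type":"object","properties":{"deltas":{"type":"array","items":{"type":"array","items":{"type":"array","items":{"type":"number"}}}},"claw":{"type":"number"}},"required":["deltas"]}

```bash
mkdir -p pics; ls; python3 - <<'E'
from cell import state,cams,env
import cv2
for n in("scene","top"):
    im=cams.camera(n); cv2.imwrite(f"pics/a_{n}.png",im[:,:,::-1])
    c=cams.calibration(n); print({k:(v if k!='cam_to_world' else [[round(float(x),4) for x in r] for r in v]) for k,v in c.items()})
s=state();print({k:s[k] for k in('t','ee_pos','tcp_rot','wrist_force','finger_gap')})
E
```

```text
pics
{'fx': 506.5178043401036, 'fy': 506.5178043401036, 'cx': 282.1998792830953, 'cy': 209.82641173755425, 'cam_to_world': [[-0.4784, -0.5419, 0.691, 1.3425], [0.8781, -0.2926, 0.3786, 0.3836], [-0.003, 0.7879, 0.6158, 0.7293], [0.0, 0.0, 0.0, 1.0]]}
{'fx': 543.6137562717322, 'fy': 543.6137562717322, 'cx': 279.84687373770646, 'cy': 214.84937638670363, 'cam_to_world': [[0.0105, 0.9956, -0.0932, 0.4797], [-0.9998, 0.0087, -0.0202, -0.0164], [-0.0193, 0.0934, 0.9954, 1.3875], [0.0, 0.0, 0.0, 1.0]]}
{'t': 0.1, 'ee_pos': array([ 0.23595124, -0.604986  ,  0.17326777]), 'tcp_rot': array([ 9.82769961e-01,  1.84831042e-01, -1.62518771e-04, -8.14267316e-04]), 'wrist_force': array([ 0.79820706, -0.10528329,  0.69383487]), 'finger_gap': 0.09419391883545605}
```

View pics/a_scene.png

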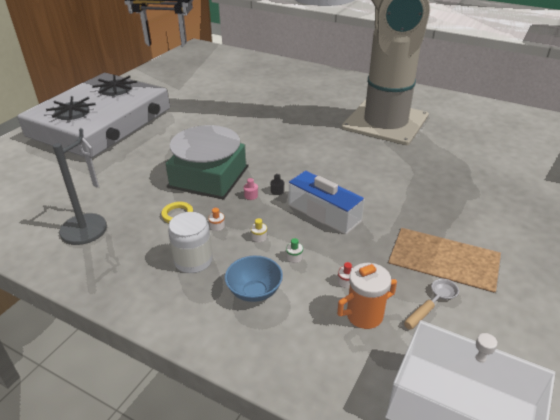

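View pics/a_top.png

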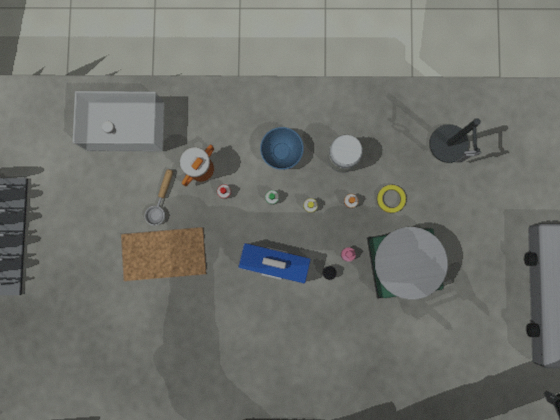

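The scene shows four pots (red, green, yellow, orange in the top view at (224,191), (272,197), (310,205), (351,201)). Black and pink decoys stand at (329,272) and (348,255). The box with its lid is at (275,262), the mat at (163,254) and the scale at (411,262). I'll measure these next.

```bash
cat > h.py <<'E'
from cell import state,cams,env
import cv2,numpy as np
from scipy.spatial.transform import Rotation as R
def ray(n,u,v):
    c=cams.calibration(n);M=np.array(c['cam_to_world'])
    d=np.array([(u-c['cx'])/c['fx'],-(v-c['cy'])/c['fy'],-1.]);return M[:3,3],M[:3,:3]@d
def plane(n,u,v,z):
    o,d=ray(n,u,v);return (o+d*(z-o[2])/d[2])
def proj(n,p):
    c=cams.calibration(n);M=np.array(c['cam_to_world']);q=M[:3,:3].T@(np.array(p)-M[:3,3])
    return c['cx']-c['fx']*q[0]/q[2], c['cy']+c['fy']*q[1]/q[2]
def hsv(im): return cv2.cvtColor(im,cv2.COLOR_RGB2HSV)
def mask(im,lo,hi): return cv2.inRange(hsv(im),np.array(lo),np.array(hi))
def blobs(m,amin=8):
    n,l,s,c=cv2.connectedComponentsWithStats(m)
    return [(c[i].round(1),s[i][4],s[i][:4]) for i in range(1,n) if s[i][4]>=amin],l
def save(im,name,box=None,k=1):
    if box: x0,y0,x1,y1=box; im=im[y0:y1,x0:x1]
    im=cv2.resize(im,None,fx=k,fy=k,interpolation=cv2.INTER_CUBIC)
    cv2.imwrite(f"pics/{name}.png",im[:,:,::-1])
COL={'red':([0,150,80],[5,255,255]),'orange':([6,150,80],[17,255,255]),'yellow':([20,130,80],[33,255,255]),'green':([45,120,50],[85,255,255]),'blue':([105,150,60],[130,255,255])}
def pose():
    s=state();r=R.from_quat(s['tcp_rot']).as_matrix()
    print('t',round(s['t'],2),'tcp',np.round(s['ee_pos'],4),'xax',np.round(r[:,0],4),'yaw(x)',round(np.arctan2(r[1,0],r[0,0]),4),'zax',np.round(r[:,2],3),'gap',round(s['finger_gap'],4),'F',np.round(s['wrist_force'],1))
    return s,r
def go(p,yaw=None):
    "deltas in tool frame (at current yaw) to reach tcp p; yaw = desired tool x direction"
    s,r=pose();d=np.array(p)-s['ee_pos'];print('tool delta',np.round(r.T@d,4),end=' ')
    if yaw is not None:
        y0=np.arctan2(r[1,0],r[0,0]);dy=-(yaw-y0);dy=(dy+np.pi/2)%np.pi-np.pi/2
        print('turn',round(dy,4),'j7',round(s['joints'][6],3))
E
cat > find.py <<'E'
from h import *
im=cams.camera('top');sc=cams.camera('scene')
for n,(lo,hi) in COL.items():
  for t,i in(('top',im),('scene',sc)):
    b,_=blobs(mask(i,lo,hi))
    for c,a,s in b: print(n,t,c,a,s,np.round(plane(t,*c,0.048),4)[:2])
m=mask(im,*COL['blue']);cs,_=cv2.findContours(m,cv2.RETR_EXTERNAL,cv2.CHAIN_APPROX_NONE)
save(im,'z1',(90,130,460,310),2)
save(sc,'z2',(130,120,510,340),2)
E
python3 find.py
```

```text
red top [222.8 190.2] 24 [221 188   5   6] [0.6655 0.1536]
red scene [347.7 266.2] 37 [345 263   6  10] [0.6721 0.1586]
orange top [209.  149.9] 44 [206 145   7  11] [0.7672 0.1904]
orange top [197.  163.1] 63 [192 158  11  11] [0.7335 0.2198]
orange top [186.7 179.9] 58 [182 175  11  11] [0.6907 0.2445]
orange top [351.5 199.8] 24 [349 198   6   5] [ 0.644  -0.1662]
orange scene [215.4 212. ] 42 [213 208   6  10] [ 0.6536 -0.1594]
orange scene [367.2 269.8] 105 [360 265  15  11] [0.6635 0.1949]
orange scene [366.5 308.9] 1067 [339 280  57  48] [0.7546 0.2287]
yellow top [391.3 198.3] 336 [377 185  29  28] [ 0.6486 -0.2644]
yellow top [310.5 204.3] 23 [308 202   6   6] [ 0.632  -0.0648]
yellow scene [137.7   1.4] 17 [134   0   8   3] [-0.4796 -1.3728]
yellow scene [174.3 208.9] 227 [162 202  31  20] [ 0.6874 -0.2449]
yellow scene [258.1 223. ] 53 [255 219   7  10] [ 0.6418 -0.0585]
green top [271.6 196. ] 19 [270 194   5   5] [0.6519 0.0318]
green scene [294.2 241.1] 23 [292 239   6   5] [0.6566 0.0353]
blue top [274.3 262.9] 1460 [239 244  71  39] [0.4865 0.0232]
blue scene [327.3 192. ] 795 [291 172  71  38] [0.4708 0.0238]
```

View pics/z1.png

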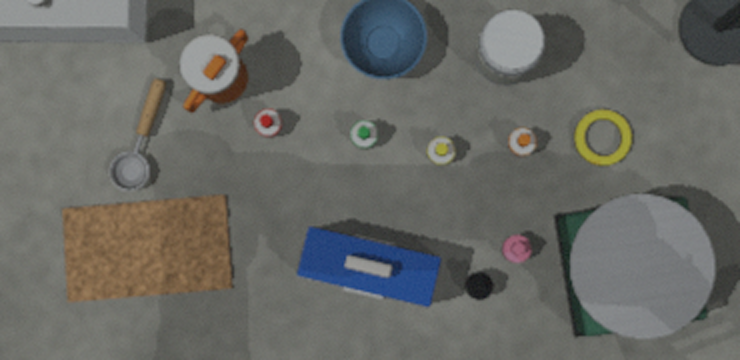

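View pics/z2.png

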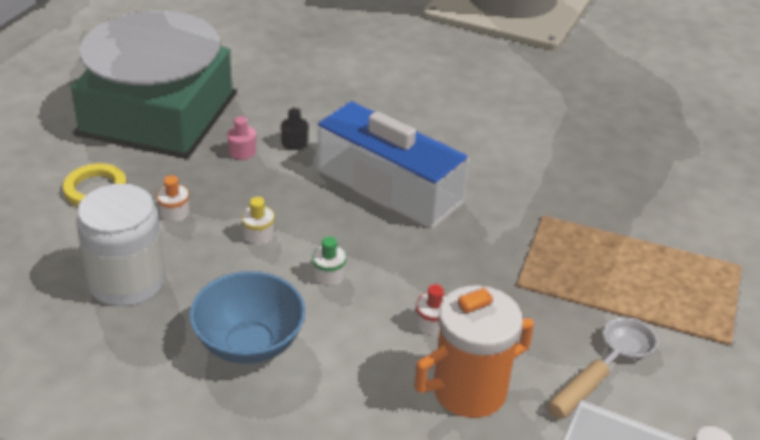

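The zoomed top view shows the lid turned about -8° with its white bar near (274,263). The mat's edges look turned about 2-3°, the pots stand clear of each other, and the black pot is close to the box's right end. Next I'll work out exact poses.

```bash
cat >> h.py <<'E'
def tri(pt,ps):
    A=[];b=[]
    for n,p in(('top',pt),('scene',ps)):
        o,d=ray(n,*p);d=d/np.linalg.norm(d);P=np.eye(3)-np.outer(d,d);A.append(P);b.append(P@o)
    x=np.linalg.lstsq(np.vstack(A),np.hstack(b),rcond=None)[0]
    return x,np.linalg.norm(np.vstack(A)@x-np.hstack(b))
def rect(n,m,z):
    cs,_=cv2.findContours(m,cv2.RETR_EXTERNAL,cv2.CHAIN_APPROX_NONE)
    c=max(cs,key=cv2.contourArea)[:,0,:]
    p=np.array([plane(n,u,v,z)[:2] for u,v in c])*1000
    (x,y),(w,h),a=cv2.minAreaRect(p.astype(np.float32))
    bx=cv2.boxPoints(((x,y),(w,h),a));e=bx[1]-bx[0];f=bx[2]-bx[1]
    L=e if np.linalg.norm(e)>np.linalg.norm(f) else f
    if L[1]<0:L=-L
    return (x/1000,y/1000),(w,h),np.arctan2(L[1],L[0])
E
cat > find2.py <<'E'
from h import *
im=cams.camera('top');sc=cams.camera('scene')
def small(i,n):
    return [c for c,a,s in blobs(mask(i,*COL[n]))[0] if 10<a<60]
for n in('red','green','yellow','orange'):
    A=small(im,n);B=small(sc,n)
    for a in A:
        for b in B:
            x,e=tri(a,b)
            if e<0.01: print(n,np.round(x,4),'res',round(e,4),'top z.046',np.round(plane('top',*a,.046)[:2],4))
m=mask(im,*COL['blue']); print('lid top',rect('top',m,.068))
ms=mask(sc,*COL['blue']); print('lid scene',rect('scene',ms,.068))
mm=cv2.morphologyEx(mask(im,[5,80,60],[20,200,220]),cv2.MORPH_CLOSE,np.ones((5,5)))
mm=cv2.morphologyEx(mm,cv2.MORPH_OPEN,np.ones((9,9)));print('mat',rect('top',mm,.004))
# pan
g=cv2.cvtColor(im,cv2.COLOR_RGB2GRAY)
c=cv2.HoughCircles(cv2.GaussianBlur(g,(3,3),0),cv2.HOUGH_GRADIENT,1,50,param1=80,param2=20,minRadius=32,maxRadius=42);print(c)
for q in c[0]: print(np.round(plane('top',q[0],q[1],.102),4), q[2]/543.6*(1.3875-.102))
# bar white within lid
bm=cv2.inRange(hsv(im),np.array([0,0,130]),np.array([180,80,255]))
bm[:, :262]=0;bm[:,288:]=0;bm[:255]=0;bm[272:]=0
print('bar',rect('top',bm,.09))
pose()
E
python3 find2.py
```

```text
red [0.6663 0.1555 0.0414] res 0.0016 top z.046 [0.666  0.1539]
green [0.6523 0.0328 0.0428] res 0.0009 top z.046 [0.6522 0.0321]
yellow [ 0.6324 -0.0649  0.0387] res 0.0005 top z.046 [ 0.6317 -0.0649]
orange [ 0.645  -0.1669  0.0393] res 0.0008 top z.046 [ 0.6445 -0.1667]
lid top ((0.48691897583007815, 0.022925132751464843), (163.14425659179688, 60.03184127807617), np.float32(1.3484179))
lid scene ((0.4896442565917969, 0.02643973159790039), (160.9251708984375, 57.338260650634766), np.float32(1.343388))
mat ((0.5074326782226563, 0.3084447021484375), (118.94554138183594, 210.2361297607422), np.float32(1.6641144))
[[[411.5 263.5  35.9]]]
[ 0.4881 -0.3002  0.102 ] 0.08489598
bar ((0.4855182189941406, 0.024615411758422853), (53.14423370361328, 14.205540657043457), np.float32(1.3552225))
t 0.3 tcp [ 0.2361 -0.6054  0.1738] xax [0.9317 0.3633 0.    ] yaw(x) 0.3718 zax [-0.     0.001 -1.   ] gap 0.0938 F [ 1.1  0.  -0.3]
```

>>> servo_tool(
  deltas=[
    [[0, 0, 0, -0.163], [0, 0, 0, -0.163], [0, 0, 0, -0.163], [0, 0, 0, -0.163], [0, 0, 0, -0.163], [0, 0, 0, -0.163], [0.056, 0.009, 0, 0], [0.056, 0.009, 0, 0], [0.056, 0.009, 0, 0], [0.056, 0.009, 0, 0], [0.056, 0.009, 0, 0], [0.056, 0.009, 0, 0]],
  ],
  claw=-0.2,
)

```text
t: 1.8
ee_pos: [0.3632, -0.2881, 0.1743]
tcp_rot: [0.781, 0.625, 0.0, 0.0]
wrist_force: [0.6, 0.4, 0.1]
finger_gap: 0.0375
```

```bash
python3 -c "
from h import *
go([.487,.024,.15],1.35)"
```

```text
t 1.8 tcp [ 0.3632 -0.2881  0.1743] xax [ 2.196e-01  9.756e-01 -3.000e-04] yaw(x) 1.3494 zax [ 0.001 -0.001 -1.   ] gap 0.0375 F [0.6 0.4 0.1]
tool delta [0.3317 0.0522 0.0243] turn -0.0006 j7 0.234
```

>>> servo_tool(
  deltas=[
    [[0.047, 0.0075, 0.003, 0], [0.047, 0.0075, 0.003, 0], [0.047, 0.0075, 0.003, 0], [0.047, 0.0075, 0.003, 0], [0.047, 0.0075, 0.003, 0], [0.047, 0.0075, 0.003, 0], [0.047, 0.0075, 0.003, 0], [0, 0, 0, 0], [0, 0, 0, 0]],
  ],
)

```text
t: 2.92
ee_pos: [0.4854, 0.0191, 0.1529]
tcp_rot: [0.781, 0.625, -0.001, 0.0]
wrist_force: [-0.6, 0.3, 0.0]
finger_gap: 0.0377
```

```bash
python3 -c "
from h import *
go([.487,.024,.072],1.35)
im=cams.camera('top');sc=cams.camera('scene');save(im,'b1',(150,150,450,350),2.6);save(sc,'b2',(200,50,480,260),2.6)"
```

```text
t 2.92 tcp [0.4854 0.0191 0.1529] xax [ 0.2194  0.9756 -0.001 ] yaw(x) 1.3496 zax [-0.001 -0.001 -1.   ] gap 0.0377 F [-0.6  0.3  0. ]
tool delta [0.0052 0.0006 0.0809] turn -0.0004 j7 -0.519
```

View pics/b2.png

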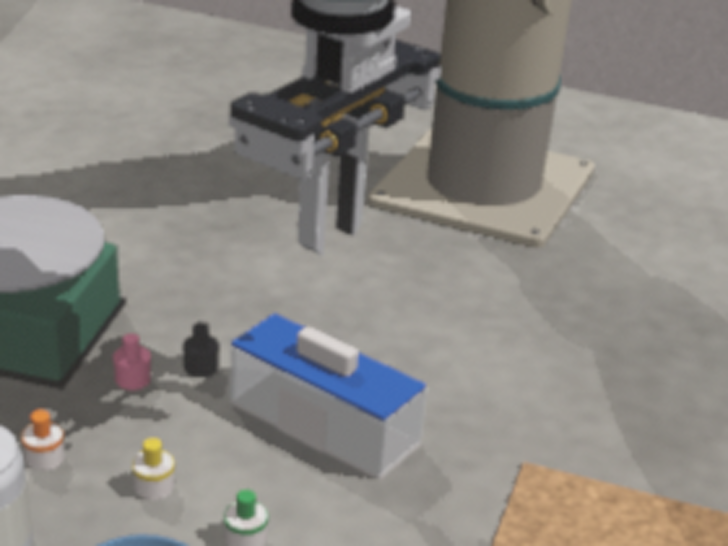

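The gripper is centred above the lid bar with its jaws across it. I'll descend and grip.

>>> servo_tool(
  deltas=[
    [[0.005, 0.0005, 0.02, 0], [0, 0, 0.02, 0], [0, 0, 0.02, 0], [0, 0, 0.02, 0], [0, 0, 0, 0], [0, 0, 0, 0]],
  ],
)

```text
t: 3.78
ee_pos: [0.4878, 0.0239, 0.0737]
tcp_rot: [0.781, 0.624, 0.0, 0.0]
wrist_force: [-0.0, -0.6, -0.7]
finger_gap: 0.0377
```

>>> servo_tool(
  deltas=[
    [[0, 0, 0, 0], [0, 0, 0, 0], [0, 0, 0, 0], [0, 0, 0, 0], [0, 0, 0, 0]],
  ],
  claw=-1,
)

```text
t: 4.4
ee_pos: [0.4874, 0.0247, 0.0731]
tcp_rot: [0.781, 0.625, 0.0, -0.0]
wrist_force: [-0.6, -0.5, 0.2]
finger_gap: 0.0004
```

```bash
python3 -c "
from h import *
pose()"
```

```text
t 4.4 tcp [0.4874 0.0247 0.0731] xax [0.2191 0.9757 0.    ] yaw(x) 1.3499 zax [ 0.  0. -1.] gap 0.0004 F [-0.6 -0.5  0.2]
```

The gap closed to 0, so the grip missed. I'll look.

```bash
python3 -c "
from h import *
im=cams.camera('top');sc=cams.camera('scene');save(im,'c1',(180,180,380,320),3.5);save(sc,'c2',(240,100,400,260),3.6)"
```

```text
(no output)
```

View pics/c2.png

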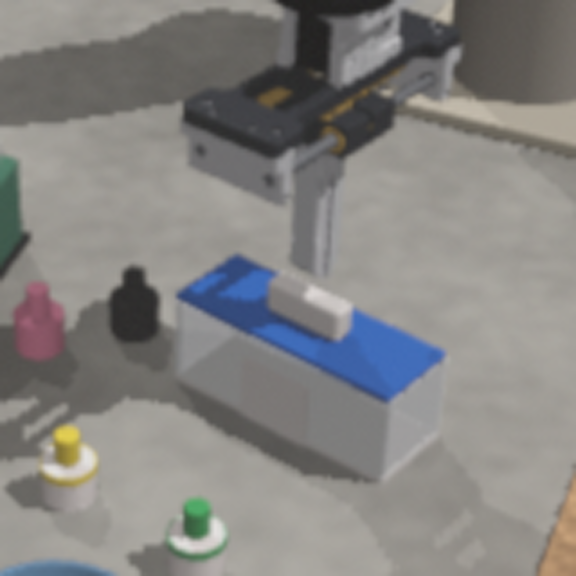

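View pics/c1.png

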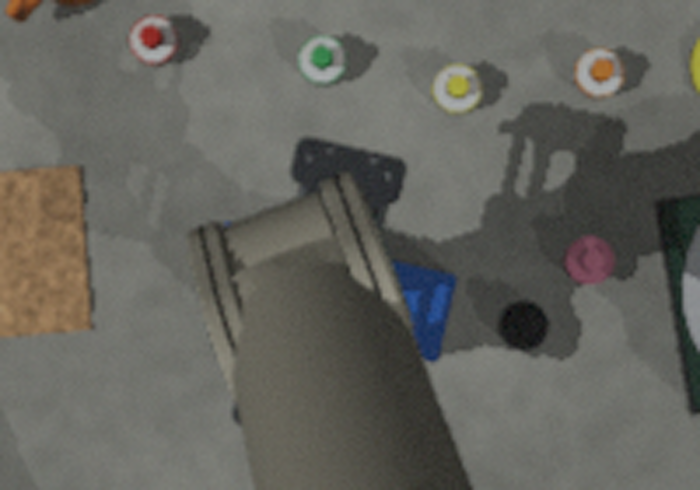

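```bash
python3 -c "
from h import *
s=state();print(proj('scene',s['ee_pos']),proj('scene',[.487,.024,.09]),proj('top',s['ee_pos']),s['joints'].round(3),s['ee_pos'])
for z in (.073,.09,.11,.12): print(z,plane('scene',327,176,z))
print(plane('scene',325,180.5,.09))
im=cams.camera('scene');save(im,'c3',(290,130,380,200),8)
"
```

```text
(np.float64(325.12663011568816), np.float64(186.88229249976771)) (np.float64(325.3087446117755), np.float64(180.45329850947115)) (np.float64(273.38584354360967), np.float64(262.4331120242159)) [ 0.068  0.567 -0.255  2.054  0.261  0.551 -0.593] [0.48742473 0.02466946 0.07305135]
0.073 [0.44606161 0.01032447 0.073     ]
0.09 [0.46927898 0.0199932  0.09      ]
0.11 [0.49659354 0.03136816 0.11      ]
0.12 [0.51025082 0.03705565 0.12      ]
[0.48748909 0.02347497 0.09      ]
```

View pics/c3.png

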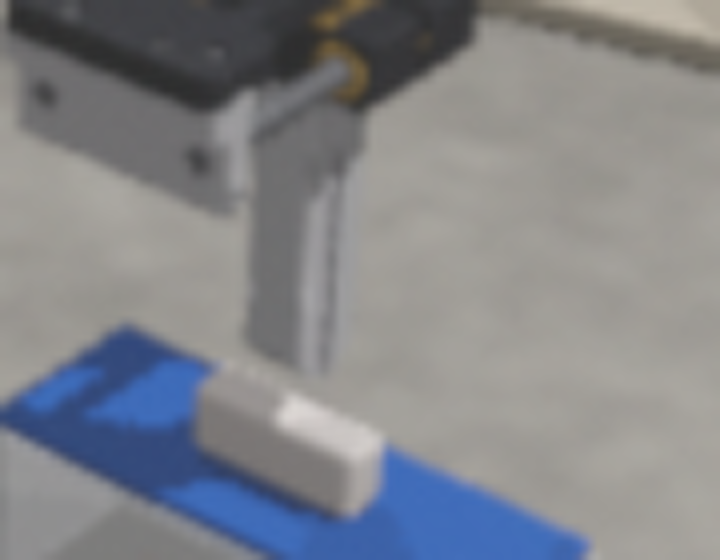

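```bash
python3 -c "
from h import *
print(proj('scene',[.4854,.0191,.1529]))
for z in (.153,.165,.175,.18,.19): print(z,plane('scene',326,142,z))
print(proj('top',[.573,.005,.17]),proj('top',[.573,.005,.2]),proj('scene',[.573,.005,.17]),proj('scene',[.573,.005,.2]))
"
```

```text
(np.float64(324.9913525860794), np.float64(155.2793410914478))
0.153 [ 0.43377599 -0.00226315  0.153     ]
0.165 [0.45269536 0.00577126 0.165     ]
0.175 [0.46846151 0.0124666  0.175     ]
0.18 [0.47634458 0.01581427 0.18      ]
0.19 [0.49211072 0.02250961 0.19      ]
(np.float64(281.2369602682834), np.float64(224.01406243222132)) (np.float64(281.00733056760106), np.float64(222.96530981246497)) (np.float64(300.74949529197926), np.float64(166.60289731740076)) (np.float64(301.0466301240549), np.float64(153.84448907292665))
```

View pics/b1.png

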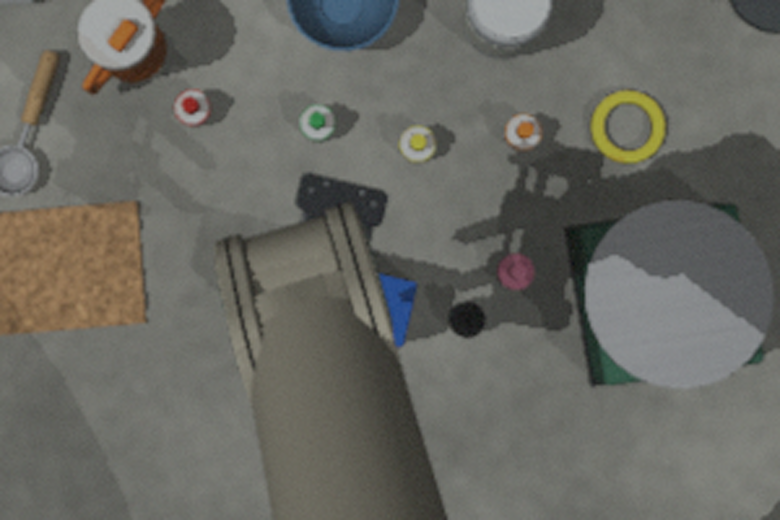

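```bash
python3 -c "
from h import *
for z in (.095,.1,.105,.11,.115): print(z,np.round(proj('scene',[.4996,.022,z]),1),plane('scene',326,174.4,z))
"
```

```text
0.095 [322.2 181.2] [0.47138719 0.0182268  0.095     ]
0.1 [322.3 179.3] [0.47825304 0.02110688 0.1       ]
0.105 [322.4 177.4] [0.48511889 0.02398696 0.105     ]
0.11 [322.5 175.5] [0.49198473 0.02686704 0.11      ]
0.115 [322.6 173.6] [0.49885058 0.02974712 0.115     ]
```

The picture shows the finger tips around (326,174), floating about 20 mm above the bar. The reported z therefore seems too low. I'll touch down gently with shut fingers on the bar top (known height 90 mm) to calibrate it.

>>> servo_tool(
  deltas=[
    [[0, 0, 0.004, 0], [0, 0, 0.004, 0], [0, 0, 0.004, 0], [0, 0, 0, 0], [0, 0, 0, 0]],
  ],
)

```text
t: 5.18
ee_pos: [0.4875, 0.0247, 0.061]
tcp_rot: [0.781, 0.625, 0.0, -0.0]
wrist_force: [0.1, 0.5, 0.3]
finger_gap: 0.0006
```

```bash
python3 -c "
from h import *
pose();im=cams.camera('scene');save(im,'c4',(290,130,380,200),8)
"
```

```text
t 5.17 tcp [0.4875 0.0247 0.061 ] xax [0.2191 0.9757 0.    ] yaw(x) 1.3499 zax [-0.  0. -1.] gap 0.0006 F [0.1 0.5 0.3]
```

View pics/c4.png

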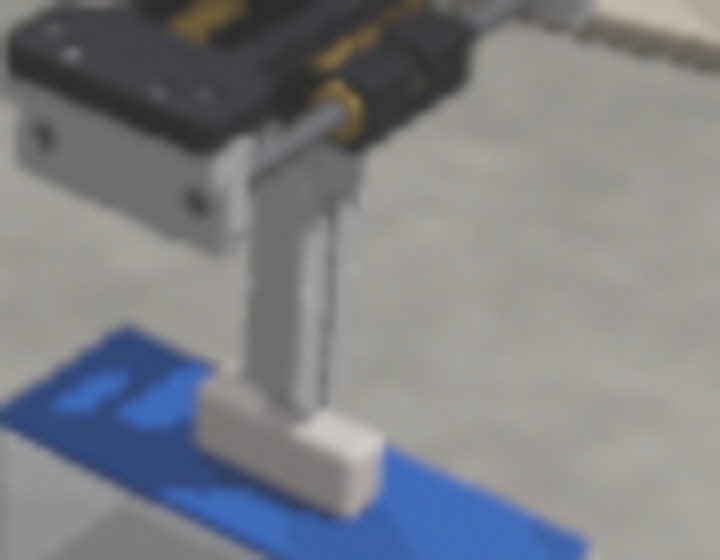

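>>> servo_tool(
  deltas=[
    [[0, 0, 0.003, 0], [0, 0, 0.003, 0], [0, 0, 0, 0], [0, 0, 0, 0]],
  ],
)

```text
t: 5.72
ee_pos: [0.488, 0.0246, 0.0586]
tcp_rot: [0.781, 0.625, 0.001, 0.001]
wrist_force: [-7.0, 0.1, 37.6]
finger_gap: 0.0005
```

>>> servo_tool(
  deltas=[
    [[0, 0, 0.002, 0], [0, 0, 0.001, 0], [0, 0, 0, 0]],
  ],
)

```text
t: 6.1
ee_pos: [0.4881, 0.0246, 0.0583]
tcp_rot: [0.781, 0.625, 0.001, 0.002]
wrist_force: [-15.1, -0.5, 69.5]
finger_gap: 0.0003
```

Contact with the bar top (90 mm) came at a reported z of 0.0588, so true z ≈ reported + 0.031. I'll back off, open and grip lower.

>>> servo_tool(
  deltas=[
    [[0, 0, -0.008, 0], [0, 0, -0.02, 0], [0, 0, 0, 0]],
  ],
)

```text
t: 6.48
ee_pos: [0.4886, 0.0247, 0.081]
tcp_rot: [0.781, 0.625, 0.001, 0.001]
wrist_force: [-0.0, -0.5, 0.1]
finger_gap: 0.0006
```

>>> servo_tool(
  deltas=[
    [[0, 0, 0, 0], [0, 0, 0, 0], [0, 0, 0, 0]],
  ],
  claw=-0.2,
)

```text
t: 6.85
ee_pos: [0.487, 0.0246, 0.0795]
tcp_rot: [0.781, 0.625, -0.0, -0.0]
wrist_force: [-0.4, -0.1, -0.2]
finger_gap: 0.0271
```

```bash
python3 -c "
from h import *
go([.487,.024,.042],1.35);im=cams.camera('scene');save(im,'c5',(270,110,390,210),6)
"
```

```text
t 6.85 tcp [0.487  0.0246 0.0795] xax [ 2.192e-01  9.757e-01 -3.000e-04] yaw(x) 1.3498 zax [-0.001 -0.    -1.   ] gap 0.0271 F [-0.4 -0.1 -0.2]
tool delta [-0.0006  0.0001  0.0375] turn -0.0002 j7 -0.588
```

View pics/c5.png

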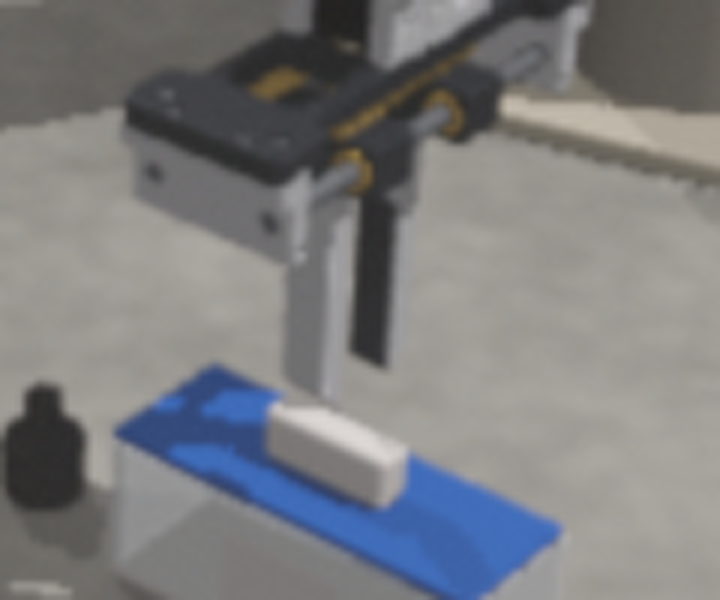

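The fingers straddle the bar line (bar centre at about (326,185) in full-picture pixels). I'll go down.

>>> servo_tool(
  deltas=[
    [[0, 0, 0, 0], [0, 0, 0.012, 0], [0, 0, 0.013, 0], [0, 0, 0.012, 0], [0, 0, 0, 0], [0, 0, 0, 0]],
  ],
)

```text
t: 7.65
ee_pos: [0.4875, 0.0247, 0.043]
tcp_rot: [0.781, 0.625, -0.0, -0.0]
wrist_force: [-0.5, 0.6, 0.2]
finger_gap: 0.0372
```

>>> servo_tool(
  deltas=[
    [[0, 0, 0, 0], [0, 0, 0, 0], [0, 0, 0, 0], [0, 0, 0, 0]],
  ],
  claw=-1,
)

```text
t: 8.15
ee_pos: [0.4878, 0.0246, 0.0434]
tcp_rot: [0.781, 0.625, 0.0, 0.0]
wrist_force: [-0.0, -0.5, 2.6]
finger_gap: 0.0162
```

>>> servo_tool(
  deltas=[
    [[0, 0, -0.02, 0], [0, 0, -0.03, 0], [0, 0, -0.02, 0], [0.047, -0.0072, 0, 0], [0.047, -0.0072, 0, 0], [0.047, -0.0072, 0, 0], [0.047, -0.0072, 0, 0], [0.047, -0.0072, 0, 0], [0.047, -0.0072, 0, 0], [0, 0, 0, -0.157], [0, 0, 0, -0.157], [0, 0, 0, 0]],
  ],
)

```text
t: 9.65
ee_pos: [0.5067, 0.309, 0.1127]
tcp_rot: [0.674, 0.739, -0.0, -0.0]
wrist_force: [-0.1, -0.2, -0.5]
finger_gap: 0.0158
```

```bash
python3 -c "
from h import *
go([.507,.308,.043-.053],1.664);im=cams.camera('scene');save(im,'d1',(240,80,520,290),2.8);save(cams.camera('top'),'d2',(80,180,360,340),2.8)
"
```

```text
t 9.65 tcp [0.5067 0.309  0.1127] xax [-9.130e-02  9.958e-01 -1.000e-04] yaw(x) 1.6622 zax [-0.001 -0.    -1.   ] gap 0.0158 F [-0.1 -0.2 -0.5]
tool delta [-0.001   0.0003  0.1227] turn -0.0018 j7 -0.767
```

View pics/d1.png

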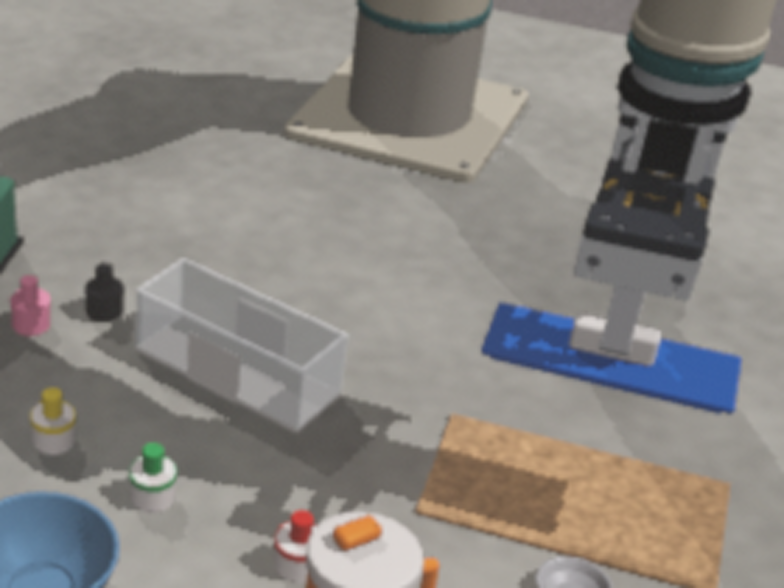

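View pics/d2.png

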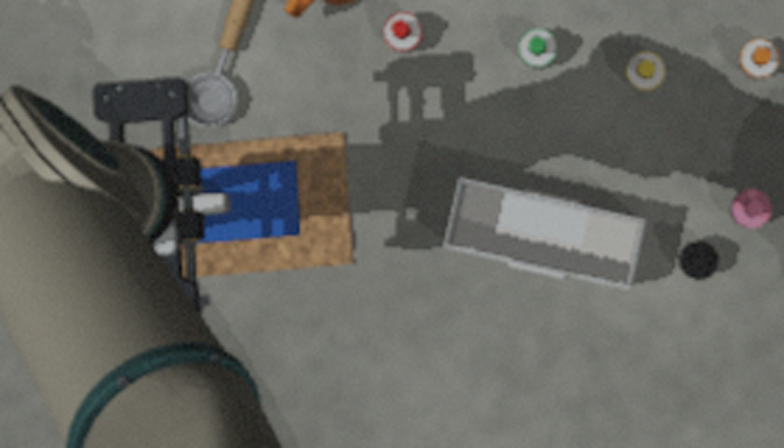

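The lid is held level over the mat and the open box is empty, with its rim from (238,244) to (310,282) in the top view. I'll lower the lid.

>>> servo_tool(
  deltas=[
    [[-0.001, 0, 0.025, 0], [0, 0, 0.025, 0], [0, 0, 0.025, 0], [0, 0, 0.025, 0], [0, 0, 0.015, 0], [0, 0, 0.004, 0], [0, 0, 0.002, 0], [0, 0, 0, 0], [0, 0, 0, 0]],
  ],
)

```text
t: 10.88
ee_pos: [0.5077, 0.3086, -0.0072]
tcp_rot: [0.674, 0.739, 0.001, 0.0]
wrist_force: [0.4, -0.1, -0.5]
finger_gap: 0.0156
```

>>> servo_tool(
  deltas=[
    [[0, 0, 0.002, 0], [0, 0, 0, 0], [0, 0, 0, 0]],
  ],
)

```text
t: 11.25
ee_pos: [0.5076, 0.3085, -0.0096]
tcp_rot: [0.674, 0.739, 0.0, 0.0]
wrist_force: [-0.5, 0.3, 2.7]
finger_gap: 0.0157
```

>>> servo_tool(
  deltas=[
    [[0, 0, 0, 0], [0, 0, 0, 0], [0, 0, 0, 0], [0, 0, -0.02, 0], [0, 0, -0.04, 0], [0, 0, -0.05, 0], [0, 0, -0.03, 0], [0, 0, 0, 0]],
  ],
  claw=-0.2,
)

```text
t: 12.25
ee_pos: [0.5087, 0.3094, 0.1325]
tcp_rot: [0.674, 0.739, 0.002, 0.001]
wrist_force: [0.4, -0.7, -0.5]
finger_gap: 0.0377
```

```bash
python3 find2.py 2>&1 | grep -v bar; python3 -c "
from h import *
save(cams.camera('scene'),'d3',(240,80,520,290),2.8);save(cams.camera('top'),'d4',(80,130,430,340),2.2)
"
```

```text
red [0.6666 0.1551 0.0412] res 0.0013 top z.046 [0.6663 0.1536]
green [0.6522 0.0326 0.0414] res 0.0017 top z.046 [0.6522 0.0314]
yellow [ 0.633  -0.0643  0.0385] res 0.0002 top z.046 [ 0.6322 -0.0642]
orange [ 0.6448 -0.1672  0.0396] res 0.0007 top z.046 [ 0.6443 -0.1669]
lid top ((0.5070593872070313, 0.2752948608398437), (56.1101188659668, 119.39909362792969), np.float32(1.6638725))
lid scene ((0.5718908081054688, 0.31439703369140626), (53.59268569946289, 148.82028198242188), np.float32(1.6681212))
mat ((0.5562102661132813, 0.27677703857421876), (29.617855072021484, 134.43870544433594), np.float32(1.632848))
[[[411.5 261.5  36.9]
  [143.5 353.5  41.4]]]
[ 0.4928 -0.3003  0.102 ] 0.087260775
[0.2726 0.3242 0.102 ] 0.097902335
t 12.35 tcp [0.5068 0.3077 0.1295] xax [-9.280e-02  9.957e-01 -7.000e-04] yaw(x) 1.6637 zax [-0.001 -0.001 -1.   ] gap 0.0378 F [-0.4  0.1  0.6]
```

View pics/d4.png

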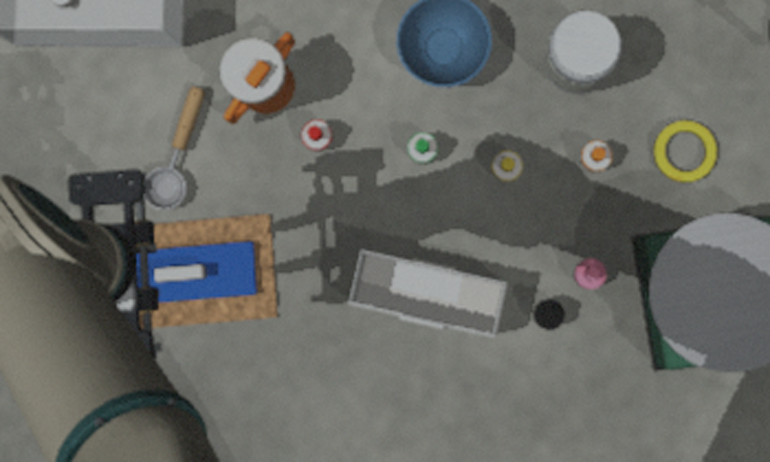

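The lid lies flat inside the mat, the pots haven't moved and the decoys are clear. Next is the red pot.

>>> servo_tool(
  deltas=[
    [[0, 0, 0, 0.157], [0, 0, 0, 0.157], [-0.0287, 0.0474, 0, 0], [-0.0287, 0.0474, 0, 0], [-0.0287, 0.0474, 0, 0], [-0.0287, 0.0474, 0, 0], [0, 0, 0.02, 0], [0, 0, 0.02, 0], [0, 0, 0, 0]],
  ],
)

```text
t: 13.58
ee_pos: [0.6646, 0.1539, 0.0867]
tcp_rot: [0.781, 0.625, -0.003, -0.001]
wrist_force: [0.2, 0.6, 0.4]
finger_gap: 0.0377
```

```bash
python3 -c "
from h import *
go([.6665,.1543,.0],1.35);save(cams.camera('scene'),'e1',(280,180,440,320),4.5);save(cams.camera('top'),'e2',(150,120,320,280),3.5)
"
```

```text
t 13.57 tcp [0.6646 0.1539 0.0867] xax [ 0.2191  0.9757 -0.003 ] yaw(x) 1.3499 zax [-0.006 -0.002 -1.   ] gap 0.0377 F [0.2 0.6 0.4]
tool delta [0.0011 0.0022 0.0867] turn -0.0001 j7 -0.682
```

View pics/e1.png

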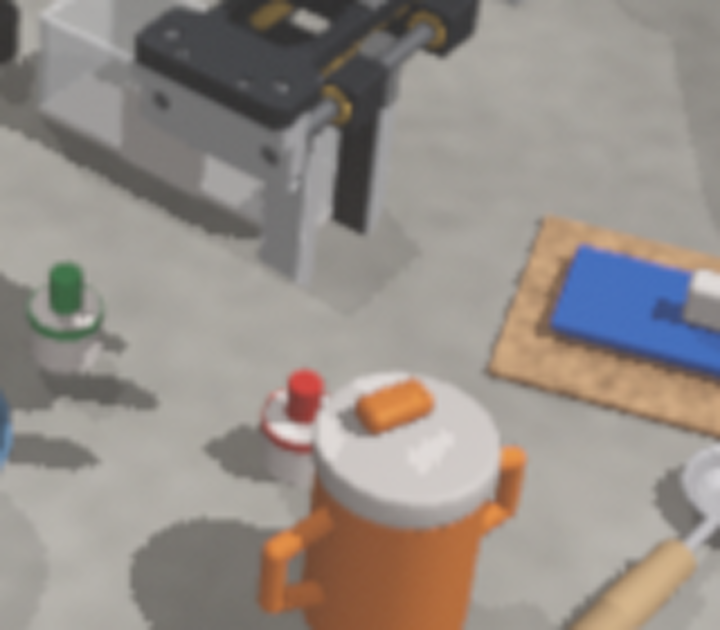

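```bash
python3 -c "
from h import *
print(proj('scene',[.6646,.1539,.1177]),proj('scene',[.6665,.1543,.048]),proj('scene',[.6665,.1543,.04]))
# finger tips expected
t=np.array([.6646,.1539,.1177]);y=np.array([.976,-.219,0]);x=np.array([.219,.976,0])
for a in(-1,1):
  for b in (-1,1): print(a,b,proj('scene',t+a*.019*y+b*.008*x),proj('scene',t+a*.0315*y+b*.008*x))
"
```

```text
(np.float64(349.8160474092275), np.float64(235.59148684302457)) (np.float64(346.75428410494897), np.float64(263.66541598278815)) (np.float64(346.44157763303593), np.float64(266.6575387315485))
-1 -1 (np.float64(352.195998534808), np.float64(228.7224274693134)) (np.float64(356.02567270121114), np.float64(225.4940462309))
-1 1 (np.float64(359.30912569473827), np.float64(232.3784474867313)) (np.float64(363.11695081141255), np.float64(229.09308158518118))
1 -1 (np.float64(340.1778030667617), np.float64(238.85365928767615)) (np.float64(336.0957466192266), np.float64(242.2947965428971))
1 1 (np.float64(347.35609768551194), np.float64(242.69143966429306)) (np.float64(343.29500257650875), np.float64(246.19532521188458))
```

View pics/e2.png

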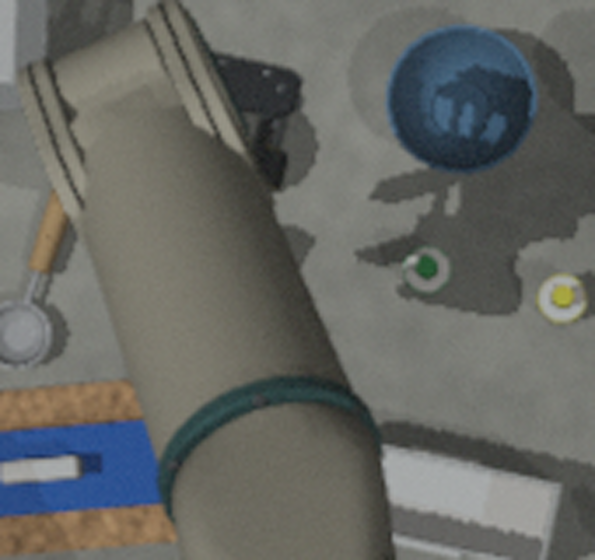

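The fingertips project within about 2 px of the prediction (front tip at about (343,241)). The red knob is at (348,266). I'll descend.

>>> servo_tool(
  deltas=[
    [[0.001, 0.002, 0.02, 0], [0, 0, 0.025, 0], [0, 0, 0.025, 0], [0, 0, 0.011, 0], [0, 0, 0.005, 0], [0, 0, 0, 0], [0, 0, 0, 0]],
  ],
)

```text
t: 14.55
ee_pos: [0.67, 0.1555, 0.005]
tcp_rot: [0.781, 0.625, 0.001, 0.0]
wrist_force: [0.3, 0.7, -0.7]
finger_gap: 0.0377
```

>>> servo_tool(
  deltas=[
    [[0, 0, 0, 0], [0, 0, 0, 0], [0, 0, 0, 0], [0, 0, 0, 0]],
  ],
  claw=-1,
)

```text
t: 15.05
ee_pos: [0.6693, 0.1553, 0.0043]
tcp_rot: [0.781, 0.625, 0.0, 0.0]
wrist_force: [-0.5, -0.2, 1.4]
finger_gap: 0.0148
```

>>> servo_tool(
  deltas=[
    [[0, 0, -0.01, 0], [0, 0, -0.03, 0], [0, 0, -0.04, 0], [0, 0, -0.02, 0], [0, 0, 0, 0]],
  ],
)

```text
t: 15.68
ee_pos: [0.6703, 0.1555, 0.1057]
tcp_rot: [0.781, 0.625, 0.001, 0.001]
wrist_force: [-1.0, -0.0, -1.5]
finger_gap: 0.0149
```

```bash
python3 -c "
from h import *
cs=[(360,252),(505,283),(497,334),(350,303)]
P=[plane('top',80+(u+.5)/2.2-.5,130+(v+.5)/2.2-.5,.062)[:2] for u,v in cs];print(np.round(P,4),np.mean(P,0));P=np.array(P)
for a,b in((0,1),(3,2)): d=P[a]-P[b];print(np.linalg.norm(d),np.arctan2(d[1],d[0]))
im=cv2.imread('pics/d4.png');c=im[100:220,260:290+100+190];c=im[230:350,330:530];cv2.imwrite('pics/e4.png',cv2.resize(c,None,fx=3.5,fy=3.5))
pose();save(cams.camera('scene'),'e5',(280,120,440,300),3.3)
"
```

```text
[[ 0.5309  0.0988]
 [ 0.4982 -0.0621]
 [ 0.4422 -0.0536]
 [ 0.4745  0.1089]] [0.48645266 0.02302913]
0.16415084308372416 1.3706827126794399
0.16567306567349188 1.3750982879971787
t 15.68 tcp [0.6703 0.1555 0.1057] xax [0.2194 0.9756 0.0014] yaw(x) 1.3496 zax [ 0.003  0.001 -1.   ] gap 0.0149 F [-1.  -0.  -1.5]
```

View pics/e4.png

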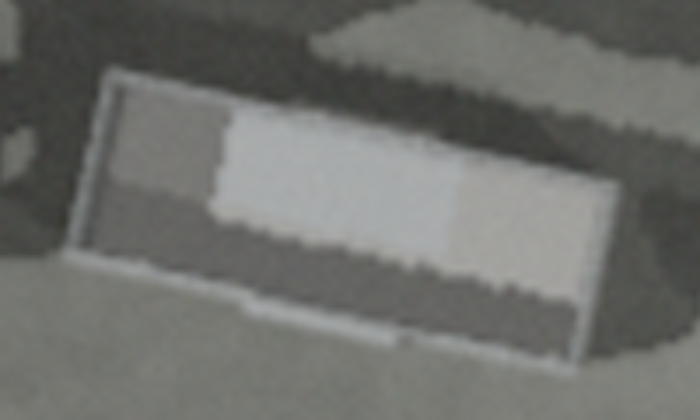

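View pics/e5.png

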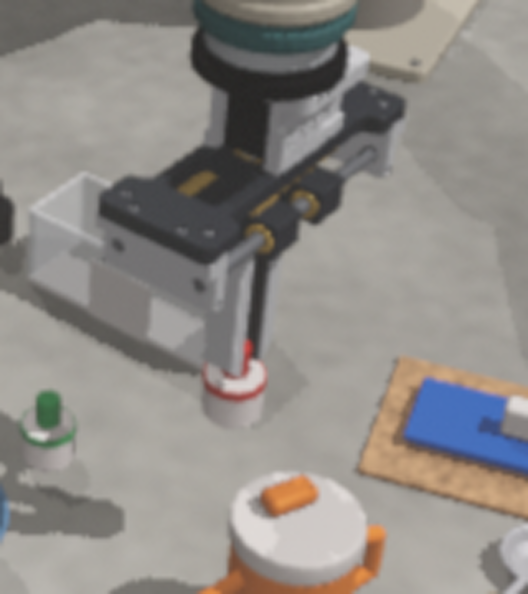

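The red pot is held upright at (351,237). I'll carry it to the box's +y slot.

>>> servo_tool(
  deltas=[
    [[-0.028, -0.0375, 0, 0], [-0.028, -0.0375, 0, 0], [-0.028, -0.0375, 0, 0], [-0.028, -0.0375, 0, 0], [0, 0, 0, 0], [0, 0, 0, 0], [0, 0, 0, 0]],
  ],
)

```text
t: 16.6
ee_pos: [0.4994, 0.0795, 0.1037]
tcp_rot: [0.781, 0.625, 0.0, -0.0]
wrist_force: [0.1, 0.3, -0.1]
finger_gap: 0.0151
```

```bash
python3 -c "
from h import *
go([.4989,.0792,.0083],1.36);save(cams.camera('scene'),'f5',(270,80,430,260),3.3)
"
```

```text
t 16.6 tcp [0.4994 0.0795 0.1037] xax [2.189e-01 9.757e-01 7.000e-04] yaw(x) 1.3501 zax [ 0.     0.001 -1.   ] gap 0.0151 F [ 0.1  0.3 -0.1]
tool delta [-0.0005 -0.0005  0.0954] turn -0.0099 j7 -0.675
```

View pics/f5.png

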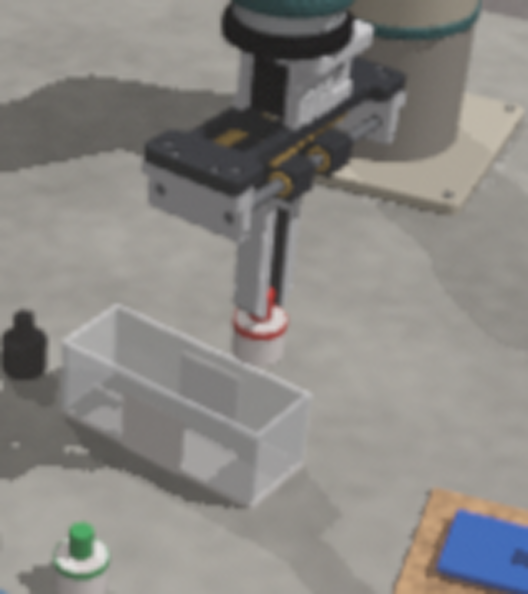

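>>> servo_tool(
  deltas=[
    [[0, 0, 0.025, 0], [0, 0, 0.025, 0], [0, 0, 0.025, 0], [0, 0, 0.015, 0], [0, 0, 0.003, 0], [0, 0, 0, 0], [0, 0, 0, 0]],
  ],
)

```text
t: 17.52
ee_pos: [0.499, 0.079, 0.0118]
tcp_rot: [0.781, 0.625, 0.001, 0.0]
wrist_force: [-0.6, 0.6, -0.6]
finger_gap: 0.0152
```

>>> servo_tool(
  deltas=[
    [[0, 0, 0.003, 0], [0, 0, 0, 0], [0, 0, 0, 0]],
  ],
)

```text
t: 17.9
ee_pos: [0.4986, 0.0789, 0.0083]
tcp_rot: [0.781, 0.625, 0.0, 0.0]
wrist_force: [-0.1, 0.1, 0.3]
finger_gap: 0.015
```

>>> servo_tool(
  deltas=[
    [[0, 0, 0, 0], [0, 0, 0, 0], [0, 0, -0.01, 0], [0, 0, -0.02, 0], [0, 0, -0.03, 0], [0, 0, -0.03, 0], [0, 0, 0, 0]],
  ],
  claw=-0.53,
)

```text
t: 18.77
ee_pos: [0.5002, 0.0792, 0.1005]
tcp_rot: [0.781, 0.625, 0.002, 0.001]
wrist_force: [-0.1, -0.4, 0.3]
finger_gap: 0.0221
```

```bash
python3 find2.py 2>&1 | grep -E "^(gre|ora|yel|red|t )"; python3 -c "
from h import *
save(cams.camera('scene'),'f6',(230,80,430,260),3.3)
"
```

```text
green [0.6523 0.0324 0.0437] res 0.0006 top z.046 [0.6522 0.0319]
yellow [ 0.6327 -0.0646  0.0388] res 0.001 top z.046 [ 0.6322 -0.0649]
orange [ 0.6449 -0.1673  0.0396] res 0.0006 top z.046 [ 0.6443 -0.1669]
t 18.88 tcp [0.4982 0.0786 0.0982] xax [ 0.2194  0.9756 -0.    ] yaw(x) 1.3496 zax [ 0. -0. -1.] gap 0.0217 F [-0.6 -0.7 -0.4]
```

View pics/f6.png

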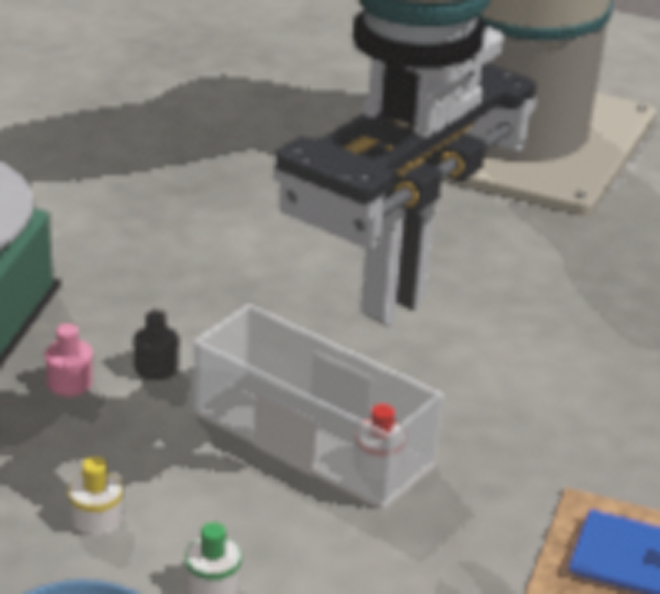

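The red pot stands in the box at (346,209) in the scene view. Next is green.

>>> servo_tool(
  deltas=[
    [[-0.003, 0.04, 0, 0], [-0.003, 0.04, 0, 0], [-0.003, 0.04, 0, 0], [-0.003, 0.04, 0, 0], [0, 0, 0.025, 0], [0, 0, 0.02, 0], [0, 0, 0, 0], [0, 0, 0, 0]],
  ],
  claw=-0.2,
)

```text
t: 19.92
ee_pos: [0.6517, 0.0325, 0.0533]
tcp_rot: [0.781, 0.625, 0.0, -0.0]
wrist_force: [-0.5, 0.7, -0.4]
finger_gap: 0.0375
```

```bash
python3 -c "
from h import *
go([.652,.0325,.004],1.35);save(cams.camera('scene'),'g1',(230,130,380,290),3.3)
"
```

```text
t 19.93 tcp [0.6517 0.0325 0.0533] xax [2.186e-01 9.758e-01 2.000e-04] yaw(x) 1.3504 zax [ 0.  0. -1.] gap 0.0375 F [-0.5  0.7 -0.4]
tool delta [0.     0.0003 0.0493] turn 0.0004 j7 -0.543
```

View pics/g1.png

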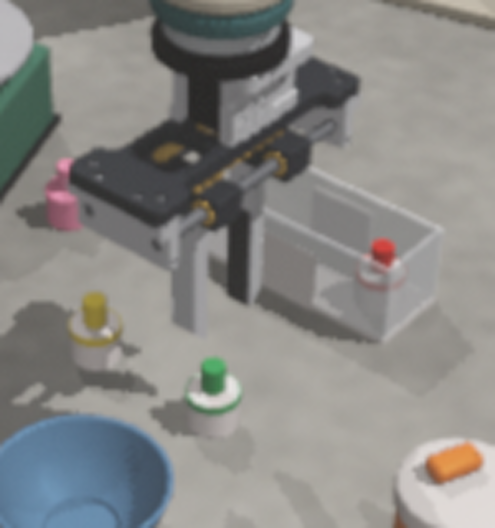

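The gripper is centred over green (knob at about (294,243)). I'll descend and grip.

>>> servo_tool(
  deltas=[
    [[0, 0, 0.02, 0], [0, 0, 0.02, 0], [0, 0, 0.009, 0], [0, 0, 0, 0], [0, 0, 0, 0]],
  ],
)

```text
t: 20.6
ee_pos: [0.6522, 0.0322, 0.0043]
tcp_rot: [0.781, 0.625, 0.0, 0.0]
wrist_force: [0.3, 0.1, 0.2]
finger_gap: 0.0376
```

>>> servo_tool(
  deltas=[
    [[0, 0, 0, 0], [0, 0, 0, 0], [0, 0, 0, 0], [0, 0, 0, 0]],
  ],
  claw=-1,
)

```text
t: 21.1
ee_pos: [0.6521, 0.0321, 0.0044]
tcp_rot: [0.781, 0.625, 0.0, 0.0]
wrist_force: [0.0, -0.5, 1.7]
finger_gap: 0.0149
```

```bash
python3 -c "
from h import *
c=np.array([.4867,.0235]);u=np.array([.214,.977]);print(c+.019*u,c-.019*u,c-.057*u)
go([*(c+.019*u),.0],1.35)
"
```

```text
[0.490766 0.042063] [0.482634 0.004937] [ 0.474502 -0.032189]
t 21.1 tcp [0.6521 0.0321 0.0044] xax [2.192e-01 9.757e-01 2.000e-04] yaw(x) 1.3498 zax [ 0.001  0.    -1.   ] gap 0.0149 F [ 0.  -0.5  1.7]
tool delta [-0.0256 -0.1596  0.0043] turn -0.0002 j7 -0.562
```

>>> servo_tool(
  deltas=[
    [[0, 0, -0.015, 0], [0, 0, -0.04, 0], [0, 0, -0.045, 0], [-0.0064, -0.04, 0, 0], [-0.0064, -0.04, 0, 0], [-0.0064, -0.04, 0, 0], [-0.0064, -0.04, 0, 0], [0, 0, 0, 0], [0, 0, 0.015, 0], [0, 0, 0, 0]],
  ],
)

```text
t: 22.35
ee_pos: [0.4904, 0.042, 0.088]
tcp_rot: [0.781, 0.625, -0.0, -0.0]
wrist_force: [0.4, -0.5, 0.0]
finger_gap: 0.0152
```

```bash
python3 -c "
from h import *
go([.4908,.0421,.0084],1.35);save(cams.camera('scene'),'g5',(230,80,430,260),3.3)
"
```

```text
t 22.35 tcp [0.4904 0.042  0.088 ] xax [ 2.196e-01  9.756e-01 -3.000e-04] yaw(x) 1.3494 zax [-0.001 -0.    -1.   ] gap 0.0152 F [ 0.4 -0.5  0. ]
tool delta [0.0002 0.0004 0.0796] turn -0.0006 j7 -0.631
```

View pics/g5.png

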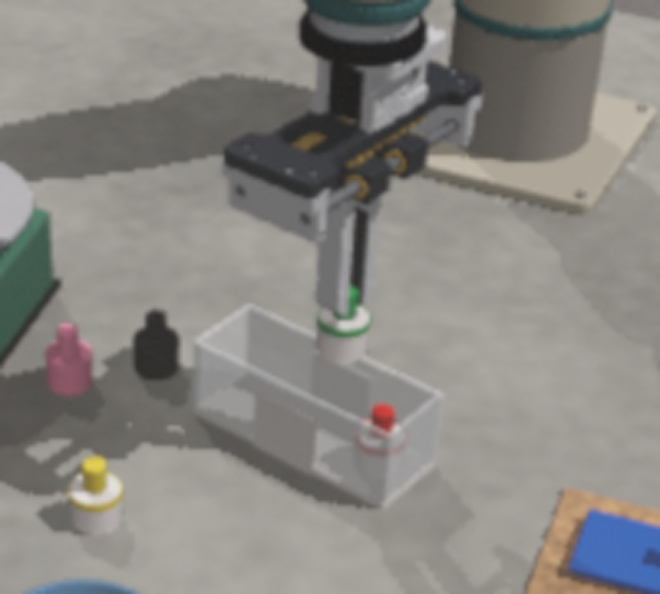

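Green is held above its slot, clear of red. I'll lower it in and release.

>>> servo_tool(
  deltas=[
    [[0, 0, 0.025, 0], [0, 0, 0.025, 0], [0, 0, 0.02, 0], [0, 0, 0.006, 0], [0, 0, 0.003, 0], [0, 0, 0.001, 0], [0, 0, 0, 0], [0, 0, 0, 0]],
  ],
)

```text
t: 23.4
ee_pos: [0.4904, 0.0421, 0.0095]
tcp_rot: [0.781, 0.625, 0.0, 0.0]
wrist_force: [-0.3, 0.5, 0.1]
finger_gap: 0.0151
```

>>> servo_tool(
  deltas=[
    [[0, 0, 0, 0], [0, 0, 0, 0], [0, 0, -0.01, 0], [0, 0, -0.02, 0], [0, 0, -0.03, 0], [0, 0, -0.03, 0], [0, 0, 0, 0]],
  ],
  claw=-0.53,
)

```text
t: 24.28
ee_pos: [0.4919, 0.0424, 0.1015]
tcp_rot: [0.781, 0.625, 0.002, 0.001]
wrist_force: [0.2, 0.1, 0.3]
finger_gap: 0.0217
```

```bash
python3 find2.py 2>&1 | grep -E "^(gre|ora|yel|red|t )"; python3 -c "
from h import *
go([.6325,-.0647,.0044],1.35)
save(cams.camera('scene'),'g6',(230,80,430,260),3.3)
"
```

```text
yellow [ 0.6323 -0.0646  0.0395] res 0.0005 top z.046 [ 0.6317 -0.0647]
orange [ 0.6448 -0.1672  0.0398] res 0.0007 top z.046 [ 0.6443 -0.1669]
t 24.38 tcp [0.49   0.042  0.0993] xax [ 0.2194  0.9756 -0.    ] yaw(x) 1.3496 zax [ 0. -0. -1.] gap 0.0221 F [ 1.1 -0.4 -1. ]
t 24.38 tcp [0.49   0.042  0.0993] xax [ 0.2194  0.9756 -0.    ] yaw(x) 1.3496 zax [ 0. -0. -1.] gap 0.0221 F [ 1.1 -0.4 -1. ]
tool delta [-0.0728  0.1624  0.0949] turn -0.0004 j7 -0.627
```

View pics/g6.png

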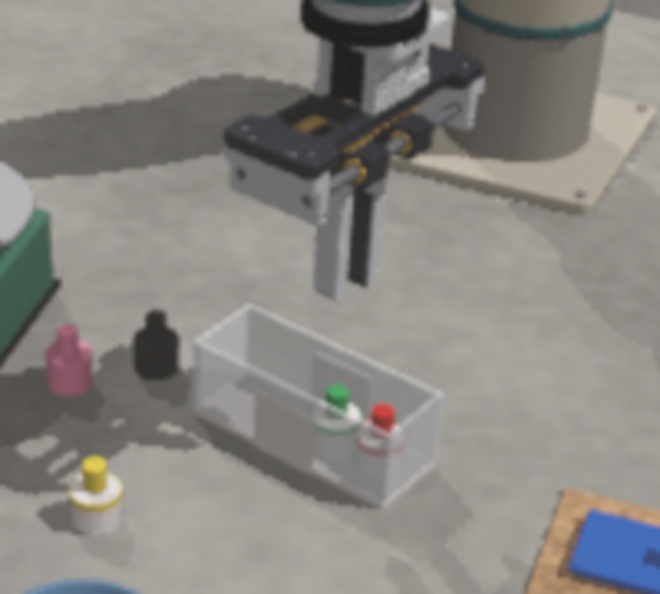

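Red and green both stand in the box. Yellow is next.

>>> servo_tool(
  deltas=[
    [[-0.0182, 0.0406, 0, 0], [-0.0182, 0.0406, 0, 0], [-0.0182, 0.0406, 0, 0], [-0.0182, 0.0406, 0, 0], [0, 0, 0.025, 0], [0, 0, 0.02, 0], [0, 0, 0, 0], [0, 0, 0, 0]],
  ],
  claw=-0.2,
)

```text
t: 25.42
ee_pos: [0.6325, -0.0642, 0.054]
tcp_rot: [0.781, 0.625, -0.0, -0.0]
wrist_force: [0.3, -0.3, -0.5]
finger_gap: 0.0376
```

```bash
python3 -c "
from h import *
go([.6325,-.0647,.0044],1.35);save(cams.camera('scene'),'i1',(200,130,350,290),3.3)
"
```

```text
t 25.43 tcp [ 0.6325 -0.0642  0.054 ] xax [0.2188 0.9758 0.    ] yaw(x) 1.3502 zax [-0.  0. -1.] gap 0.0376 F [ 0.3 -0.3 -0.5]
tool delta [-0.0005  0.0001  0.0496] turn 0.0002 j7 -0.413
```

View pics/i1.png

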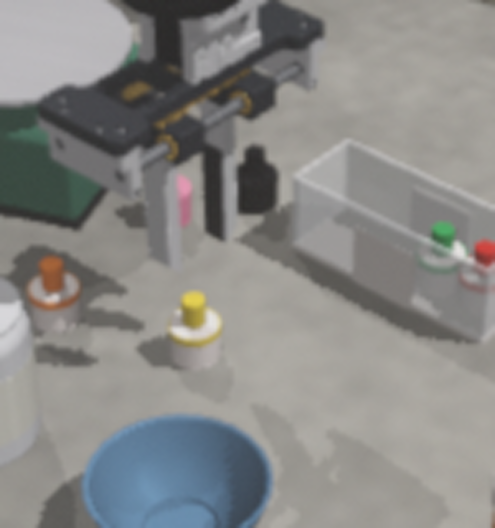

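Yellow's knob at (259,223) lies under the open jaws. I'll descend and grip.

>>> servo_tool(
  deltas=[
    [[0, 0, 0.02, 0], [0, 0, 0.02, 0], [0, 0, 0.0095, 0], [0, 0, 0, 0], [0, 0, 0, 0]],
  ],
)

```text
t: 26.1
ee_pos: [0.633, -0.0644, 0.0048]
tcp_rot: [0.781, 0.625, 0.0, 0.0]
wrist_force: [1.0, -0.1, -0.8]
finger_gap: 0.0378
```

>>> servo_tool(
  deltas=[
    [[0, 0, 0, 0], [0, 0, 0, 0], [0, 0, 0, 0], [0, 0, 0, 0]],
  ],
  claw=-1,
)

```text
t: 26.6
ee_pos: [0.6329, -0.0645, 0.0049]
tcp_rot: [0.781, 0.625, 0.0, 0.0]
wrist_force: [0.0, -0.2, 1.9]
finger_gap: 0.0151
```

```bash
python3 -c "
from h import *
go([.4826,.0049,.0],1.35)
"
```

```text
t 26.6 tcp [ 0.6329 -0.0645  0.0049] xax [2.193e-01 9.757e-01 1.000e-04] yaw(x) 1.3497 zax [ 0.001 -0.    -1.   ] gap 0.0151 F [ 0.  -0.2  1.9]
tool delta [ 0.0348 -0.1618  0.0048] turn -0.0003 j7 -0.435
```

>>> servo_tool(
  deltas=[
    [[0, 0, -0.015, 0], [0, 0, -0.04, 0], [0, 0, -0.045, 0], [0.0087, -0.0405, 0, 0], [0.0087, -0.0405, 0, 0], [0.0087, -0.0405, 0, 0], [0.0087, -0.0405, 0, 0], [0, 0, 0, 0], [0, 0, 0.015, 0], [0, 0, 0, 0]],
  ],
)

```text
t: 27.85
ee_pos: [0.4827, 0.0045, 0.0896]
tcp_rot: [0.781, 0.625, -0.0, 0.0]
wrist_force: [-0.3, 0.2, -0.4]
finger_gap: 0.0149
```

```bash
python3 -c "
from h import *
go([.4826,.0049,.0088],1.35);save(cams.camera('scene'),'i5',(230,80,430,260),3.3)
"
```

```text
t 27.85 tcp [0.4827 0.0045 0.0896] xax [ 2.198e-01  9.756e-01 -3.000e-04] yaw(x) 1.3492 zax [-0. -0. -1.] gap 0.0149 F [-0.3  0.2 -0.4]
tool delta [ 0.0004 -0.0002  0.0808] turn -0.0008 j7 -0.57
```

View pics/i5.png

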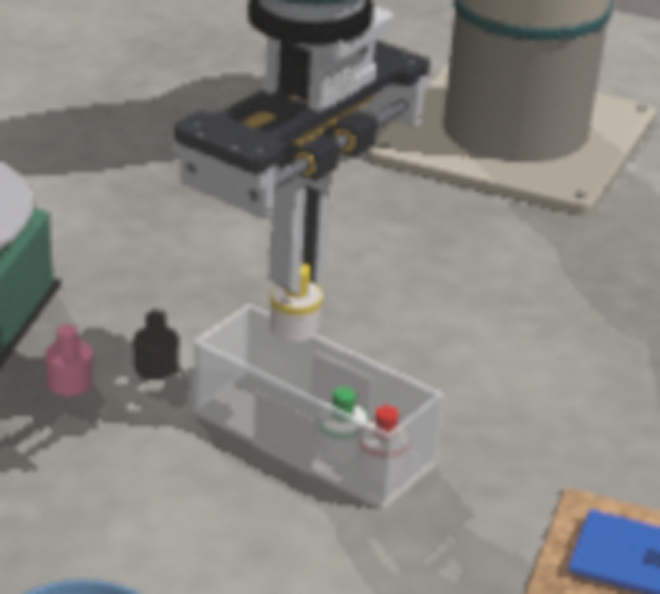

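>>> servo_tool(
  deltas=[
    [[0, 0, 0.025, 0], [0, 0, 0.025, 0], [0, 0, 0.02, 0], [0, 0, 0.007, 0], [0, 0, 0.003, 0], [0, 0, 0.001, 0], [0, 0, 0, 0], [0, 0, 0, 0]],
  ],
)

```text
t: 28.9
ee_pos: [0.4825, 0.0049, 0.009]
tcp_rot: [0.781, 0.625, 0.0, 0.0]
wrist_force: [0.4, -0.1, 0.2]
finger_gap: 0.0149
```

>>> servo_tool(
  deltas=[
    [[0, 0, 0, 0], [0, 0, 0, 0], [0, 0, -0.01, 0], [0, 0, -0.02, 0], [0, 0, -0.03, 0], [0, 0, -0.03, 0], [0, 0, 0, 0]],
  ],
  claw=-0.53,
)

```text
t: 29.78
ee_pos: [0.484, 0.0051, 0.1009]
tcp_rot: [0.781, 0.625, 0.002, 0.002]
wrist_force: [0.4, -0.3, 0.2]
finger_gap: 0.022
```

```bash
python3 find2.py 2>&1 | grep -E "^(gre|ora|yel|red|t )"; python3 -c "
from h import *
go([.6447,-.167,.0044],1.35)
save(cams.camera('scene'),'i6',(230,80,430,260),3.3)
"
```

```text
orange [ 0.6448 -0.1673  0.0398] res 0.0006 top z.046 [ 0.6443 -0.1669]
t 29.88 tcp [0.482  0.0048 0.0988] xax [ 2.194e-01  9.756e-01 -1.000e-04] yaw(x) 1.3496 zax [ 0. -0. -1.] gap 0.0222 F [-0.4  0.3  0.4]
tool delta [-0.1319  0.1964  0.0945] turn -0.0004 j7 -0.568
```

View pics/i6.png

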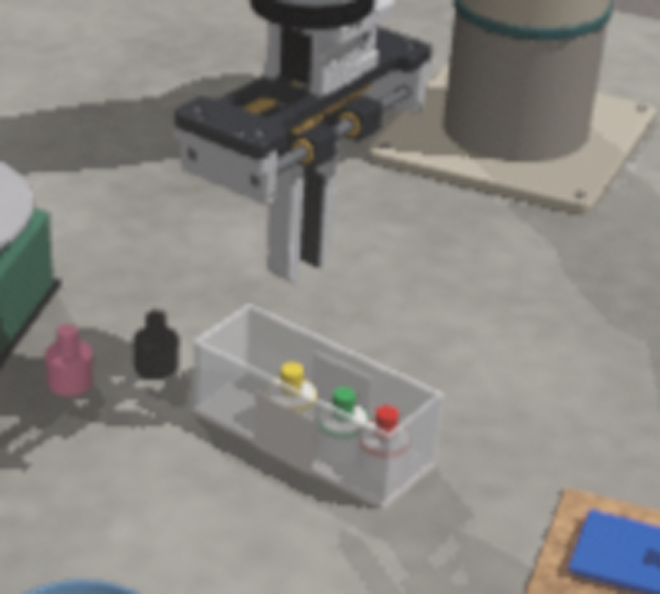

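Yellow is in. Now orange.

>>> servo_tool(
  deltas=[
    [[-0.0264, 0.0393, 0, 0], [-0.0264, 0.0393, 0, 0], [-0.0264, 0.0393, 0, 0], [-0.0264, 0.0393, 0, 0], [-0.0264, 0.0393, 0, 0], [0, 0, 0.025, 0], [0, 0, 0.02, 0], [0, 0, 0, 0], [0, 0, 0, 0]],
  ],
  claw=-0.2,
)

```text
t: 31.05
ee_pos: [0.645, -0.1661, 0.0539]
tcp_rot: [0.78, 0.625, 0.0, -0.0]
wrist_force: [0.2, 0.3, 0.4]
finger_gap: 0.0374
```

```bash
python3 -c "
from h import *
go([.6447,-.167,.0044],1.35);save(cams.camera('scene'),'j1',(140,110,300,290),3.3)
"
```

```text
t 31.05 tcp [ 0.645  -0.1661  0.0539] xax [2.182e-01 9.759e-01 3.000e-04] yaw(x) 1.3508 zax [ 0.  0. -1.] gap 0.0374 F [0.2 0.3 0.4]
tool delta [-0.001  -0.0001  0.0495] turn 0.0008 j7 -0.26
```

View pics/j1.png

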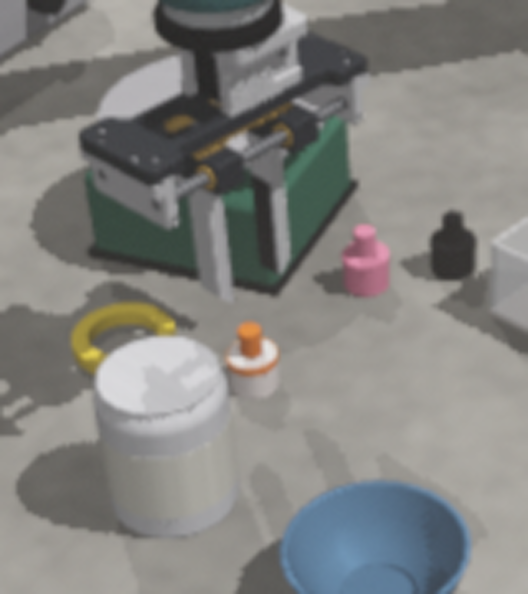

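The jaws are centred above orange's knob at (216,212). I'll descend and grip.

>>> servo_tool(
  deltas=[
    [[-0.001, 0, 0.02, 0], [0, 0, 0.02, 0], [0, 0, 0.0095, 0], [0, 0, 0, 0], [0, 0, 0, 0]],
  ],
)

```text
t: 31.72
ee_pos: [0.6451, -0.1678, 0.0043]
tcp_rot: [0.781, 0.625, 0.0, 0.0]
wrist_force: [0.8, -0.3, 0.1]
finger_gap: 0.0375
```

>>> servo_tool(
  deltas=[
    [[0, 0, 0, 0], [0, 0, 0, 0], [0, 0, 0, 0], [0, 0, 0, 0]],
  ],
  claw=-1,
)

```text
t: 32.22
ee_pos: [0.645, -0.1679, 0.0044]
tcp_rot: [0.781, 0.625, 0.0, 0.0]
wrist_force: [-0.3, 0.1, 0.9]
finger_gap: 0.0151
```

```bash
python3 -c "
from h import *
go([.4745,-.0322,.0],1.35)
"
```

```text
t 32.23 tcp [ 0.645  -0.1679  0.0044] xax [0.2192 0.9757 0.    ] yaw(x) 1.3498 zax [ 0.001 -0.    -1.   ] gap 0.0151 F [-0.3  0.1  0.9]
tool delta [ 0.095  -0.1961  0.0043] turn -0.0002 j7 -0.278
```

>>> servo_tool(
  deltas=[
    [[0, 0, -0.015, 0], [0, 0, -0.04, 0], [0, 0, -0.045, 0], [0.019, -0.0392, 0, 0], [0.019, -0.0392, 0, 0], [0.019, -0.0392, 0, 0], [0.019, -0.0392, 0, 0], [0.019, -0.0392, 0, 0], [0, 0, 0, 0], [0, 0, 0.015, 0], [0, 0, 0, 0]],
  ],
)

```text
t: 33.6
ee_pos: [0.4746, -0.0327, 0.0891]
tcp_rot: [0.781, 0.625, -0.0, 0.0]
wrist_force: [0.1, 0.1, -0.4]
finger_gap: 0.0149
```

```bash
python3 -c "
from h import *
go([.4745,-.0322,.0084],1.35);save(cams.camera('scene'),'j5',(230,80,430,260),3.3)
"
```

```text
t 33.6 tcp [ 0.4746 -0.0327  0.0891] xax [ 2.197e-01  9.756e-01 -4.000e-04] yaw(x) 1.3493 zax [-0. -0. -1.] gap 0.0149 F [ 0.1  0.1 -0.4]
tool delta [ 0.0005 -0.0002  0.0807] turn -0.0007 j7 -0.508
```

View pics/j5.png

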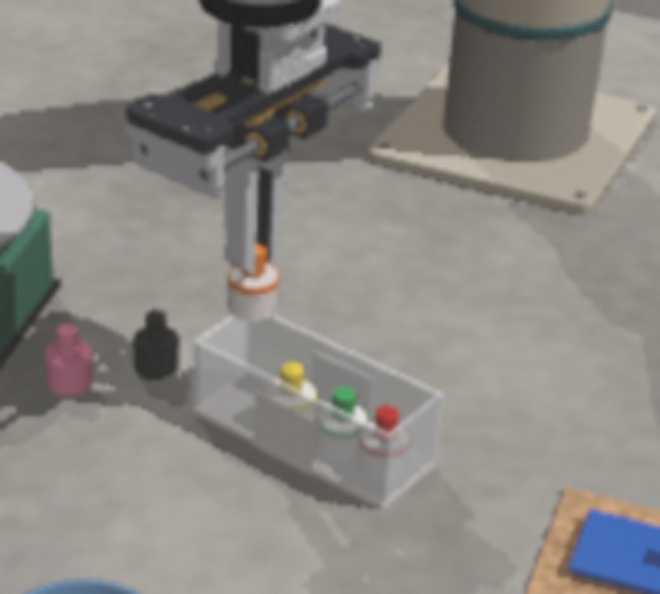

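>>> servo_tool(
  deltas=[
    [[0, 0, 0.025, 0], [0, 0, 0.025, 0], [0, 0, 0.02, 0], [0, 0, 0.007, 0], [0, 0, 0.003, 0], [0, 0, 0.001, 0], [0, 0, 0, 0], [0, 0, 0, 0]],
  ],
)

```text
t: 34.65
ee_pos: [0.4746, -0.0322, 0.0085]
tcp_rot: [0.781, 0.625, 0.0, 0.0]
wrist_force: [-0.3, 0.5, -1.3]
finger_gap: 0.0151
```

>>> servo_tool(
  deltas=[
    [[0, 0, 0, 0], [0, 0, 0, 0], [0, 0, -0.01, 0], [0, 0, -0.02, 0], [0, 0, -0.03, 0], [0, 0, -0.03, 0], [0, 0, 0, 0]],
  ],
  claw=-0.53,
)

```text
t: 35.52
ee_pos: [0.4761, -0.0323, 0.1004]
tcp_rot: [0.781, 0.625, 0.002, 0.002]
wrist_force: [0.2, -0.2, 0.4]
finger_gap: 0.0223
```

>>> servo_tool(
  deltas=[
    [[0.06, 0, 0, 0], [0.06, 0, 0, 0], [0.06, 0, 0, 0], [0.06, 0, 0, 0], [0.05, 0, 0, 0], [0.045, 0, 0, 0], [0, 0, 0, 0], [0, 0, 0, -0.157], [0, 0, 0, -0.157], [0, 0, 0, 0]],
  ],
  claw=-0.2,
)

```text
t: 36.78
ee_pos: [0.5473, 0.2928, 0.0972]
tcp_rot: [0.675, 0.738, -0.001, -0.0]
wrist_force: [0.3, -0.3, 0.5]
finger_gap: 0.0376
```

```bash
python3 -c "
from h import *
go([.507,.308,-.0096],1.664);sc=cams.camera('scene');im=cams.camera('top');save(sc,'k1',(230,80,430,260),3.3);save(im,'k2',(200,200,360,310),5)
save(sc,'k3',(330,80,510,290),2.8)
for n in ('red','green','yellow','orange'):
  for t,i in(('top',im),('scene',sc)):
    for c,a,s in blobs(mask(i,*COL[n]))[0]:
      p=plane(t,*c,.048)
      if .43<p[0]<.55 and -.08<p[1]<.13: print(n,t,c,a,p.round(4))
"
```

```text
t 36.77 tcp [0.5473 0.2928 0.0972] xax [-0.09    0.9959 -0.0013] yaw(x) 1.6609 zax [-0.002 -0.001 -1.   ] gap 0.0376 F [ 0.3 -0.3  0.5]
tool delta [ 0.0189 -0.0386  0.1069] turn -0.0031 j7 -0.737
red top [250.7 258.4] 25 [0.4969 0.0814 0.048 ]
red scene [346.9 205.9] 25 [0.4978 0.0835 0.048 ]
green top [264.5 260.8] 18 [0.4913 0.0473 0.048 ]
green scene [334.1 199.6] 17 [0.4899 0.0493 0.048 ]
yellow top [282.  264.8] 20 [0.482  0.0042 0.048 ]
yellow scene [318.3 192.8] 30 [0.4834 0.007  0.048 ]
orange top [296.8 267.9] 21 [ 0.4748 -0.0321  0.048 ]
orange scene [305.6 186.7] 20 [ 0.4756 -0.0292  0.048 ]
```

View pics/k1.png

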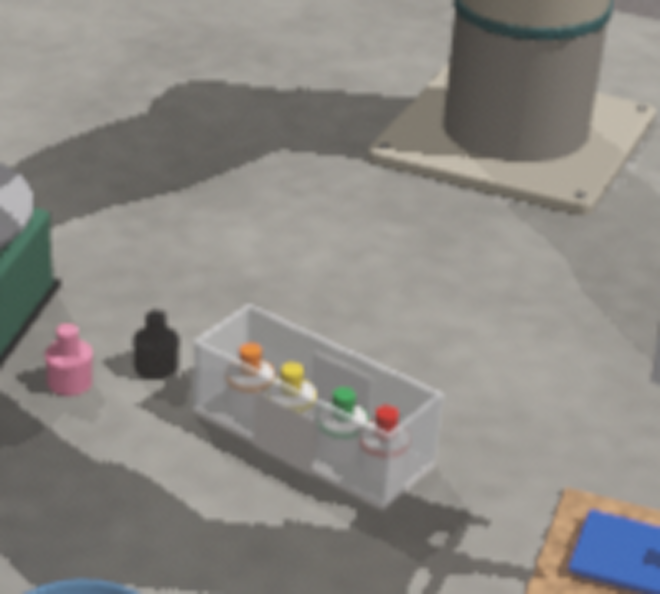

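View pics/k2.png

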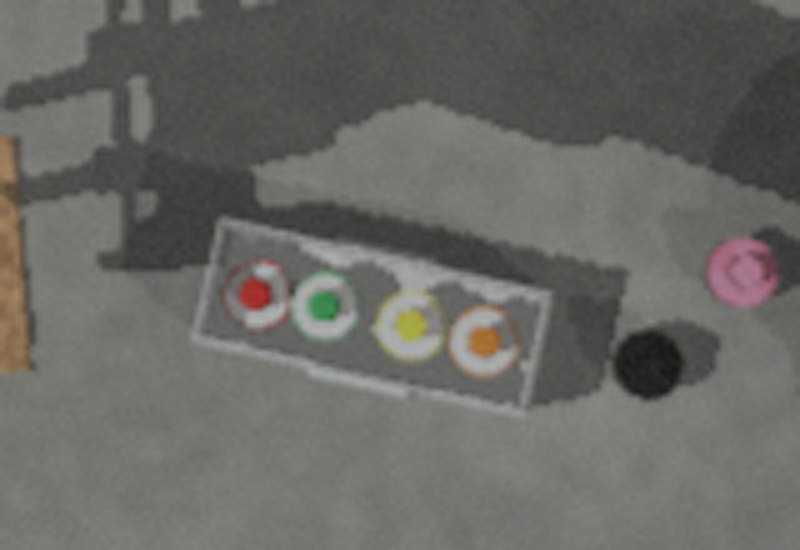

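View pics/k3.png

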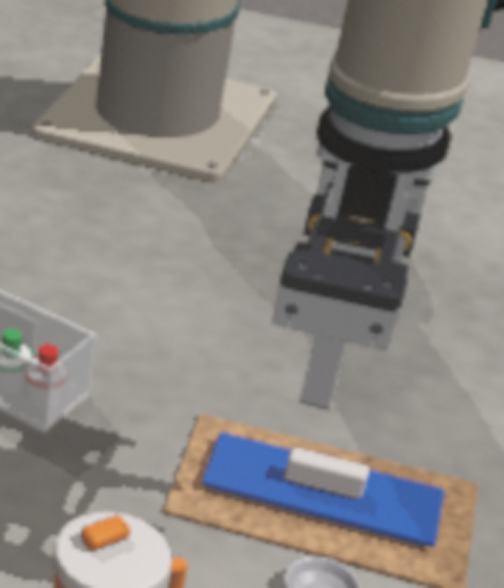

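All four pots stand upright in the box, with knobs at (251,258), (265,261), (282,265) and (297,268) in the top view. The lid lies squarely on the mat. Now I'll fit the box rim precisely.

```bash
python3 -c "
from h import *
cs=np.array([(222,217),(552,292),(525,412),(193,340)])/5+200-.4
P=np.array([plane('top',u,v,.062)[:2] for u,v in cs]);print(P.round(4),P.mean(0).round(4))
for a,b in((0,1),(3,2)): d=P[a]-P[b];print(np.linalg.norm(d).round(4),np.arctan2(d[1],d[0]).round(4))
for a,b in((0,3),(1,2)): d=P[a]-P[b];print(np.linalg.norm(d).round(4),np.arctan2(d[1],d[0]).round(4))
sc=cams.camera('scene');save(sc,'k4',(285,165,370,240),9)
im=cams.camera('top');save(im,'k5',(232,236,318,290),9)
"
```

```text
[[ 0.534   0.0973]
 [ 0.4991 -0.0638]
 [ 0.4411 -0.0511]
 [ 0.4741  0.1104]] [0.4871 0.0232]
0.1649 1.3578
0.1648 1.3694
0.0613 -0.2156
0.0594 -0.2162
```

View pics/k4.png

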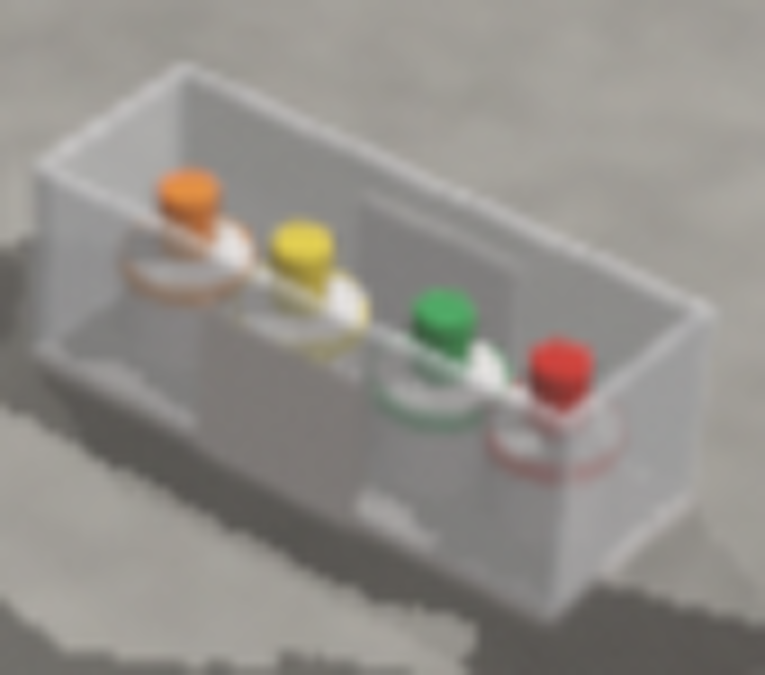

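View pics/k5.png

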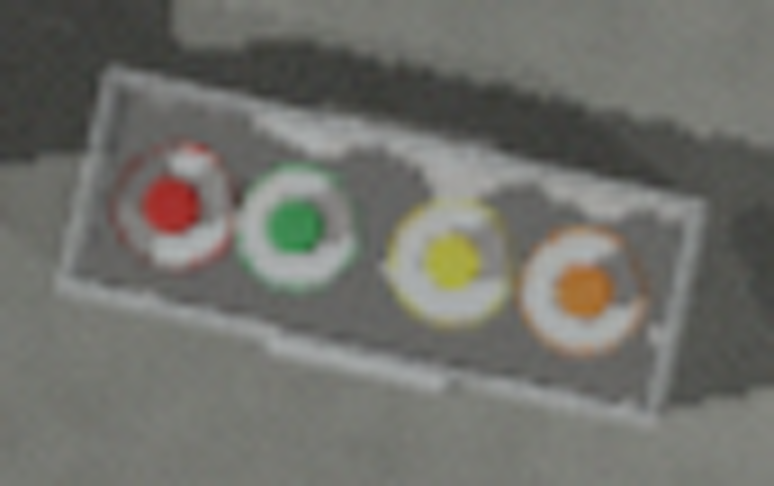

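```bash
python3 -c "
from h import *
def f(n,cs,off):
  cs=np.array(cs)/9+off-.45
  P=np.array([plane(n,u,v,.062)[:2] for u,v in cs]);print(n,P.mean(0).round(4))
  for a,b in((0,1),(3,2)): d=P[a]-P[b];d=d*np.sign(d[1]);print(np.linalg.norm(d).round(4),np.arctan2(d[1],d[0]).round(4))
f('top',[(108,67),(705,200),(655,422),(57,290)],(232,236))
f('scene',[(185,65),(715,310),(560,420),(35,165)],(285,165))
"
```

```text
top [0.4869 0.0239]
0.1655 1.3621
0.1651 1.3658
scene [0.4862 0.0247]
0.1657 1.3591
0.1624 1.3607
```

Both cameras agree: box centre (0.487, 0.024), yaw 1.362. I'll pick up the lid.

>>> servo_tool(
  deltas=[
    [[0.0095, -0.0195, 0, -0.001], [0.0095, -0.0195, 0.02, -0.001], [0, 0, 0.025, 0], [0, 0, 0.015, 0], [0, 0, 0, 0], [0, 0, 0, 0]],
  ],
)

```text
t: 37.72
ee_pos: [0.5079, 0.3102, 0.0387]
tcp_rot: [0.673, 0.74, 0.001, 0.0]
wrist_force: [0.2, 0.1, 0.0]
finger_gap: 0.0376
```

```bash
python3 -c "
from h import *
go([.5076,.3085,-.009],1.664)"
```

```text
t 37.73 tcp [0.5079 0.3102 0.0387] xax [-9.410e-02  9.956e-01  5.000e-04] yaw(x) 1.665 zax [ 0.001  0.001 -1.   ] gap 0.0376 F [0.2 0.1 0. ]
tool delta [-0.0017 -0.0005  0.0477] turn 0.001 j7 -0.839
```

>>> servo_tool(
  deltas=[
    [[-0.0015, -0.0005, 0.02, 0.001], [0, 0, 0.02, 0], [0, 0, 0.0075, 0], [0, 0, 0, 0], [0, 0, 0, 0]],
  ],
)

```text
t: 38.35
ee_pos: [0.5074, 0.3089, -0.0085]
tcp_rot: [0.673, 0.74, 0.001, 0.0]
wrist_force: [1.0, 1.2, 0.6]
finger_gap: 0.0374
```

>>> servo_tool(
  deltas=[
    [[0, 0, 0, 0], [0, 0, 0, 0], [0, 0, 0, 0], [0, 0, 0, 0]],
  ],
  claw=-1,
)

```text
t: 38.85
ee_pos: [0.507, 0.3085, -0.0091]
tcp_rot: [0.673, 0.74, 0.0, 0.0]
wrist_force: [-0.1, -1.6, 3.0]
finger_gap: 0.0157
```

>>> servo_tool(
  deltas=[
    [[0, 0, -0.015, 0], [0, 0, -0.035, 0], [0, 0, -0.04, 0], [0, 0, -0.03, 0], [0, 0, 0, 0.151], [0, 0, 0, 0.151], [0, 0, 0, 0], [0, 0, 0, 0]],
  ],
)

```text
t: 39.85
ee_pos: [0.5066, 0.3085, 0.1109]
tcp_rot: [0.776, 0.631, 0.0, -0.0]
wrist_force: [-0.5, 0.5, -1.1]
finger_gap: 0.0158
```

```bash
python3 -c "
from h import *
go([.4870,.0242,.0434],1.362)"
```

```text
t 39.85 tcp [0.5066 0.3085 0.1109] xax [2.038e-01 9.790e-01 1.000e-04] yaw(x) 1.3655 zax [-0.  0. -1.] gap 0.0158 F [-0.5  0.5 -1.1]
tool delta [-0.2823  0.0388  0.0674] turn 0.0035 j7 -1.031
```

>>> servo_tool(
  deltas=[
    [[-0.047, 0.0065, 0, 0.003], [-0.047, 0.0065, 0, 0], [-0.047, 0.0065, 0, 0], [-0.047, 0.0065, 0, 0], [-0.047, 0.0065, 0, 0], [-0.047, 0.0065, 0, 0], [0, 0, 0.03, 0], [0, 0, 0, 0], [0, 0, 0, 0], [0, 0, 0, 0]],
  ],
)

```text
t: 41.1
ee_pos: [0.4867, 0.0255, 0.0814]
tcp_rot: [0.777, 0.629, 0.001, 0.0]
wrist_force: [0.3, -0.6, -1.1]
finger_gap: 0.0157
```

```bash
python3 -c "
from h import *
go([.4870,.0242,.0434],1.362)
sc=cams.camera('scene');save(sc,'l4',(275,130,385,240),5.4);save(cams.camera('top'),'l5',(200,200,350,310),5)"
```

```text
t 41.1 tcp [0.4867 0.0255 0.0814] xax [2.075e-01 9.782e-01 8.000e-04] yaw(x) 1.3618 zax [ 0.002  0.    -1.   ] gap 0.0157 F [ 0.3 -0.6 -1.1]
tool delta [-0.0012  0.0005  0.038 ] turn -0.0002 j7 -0.62
```

View pics/l4.png

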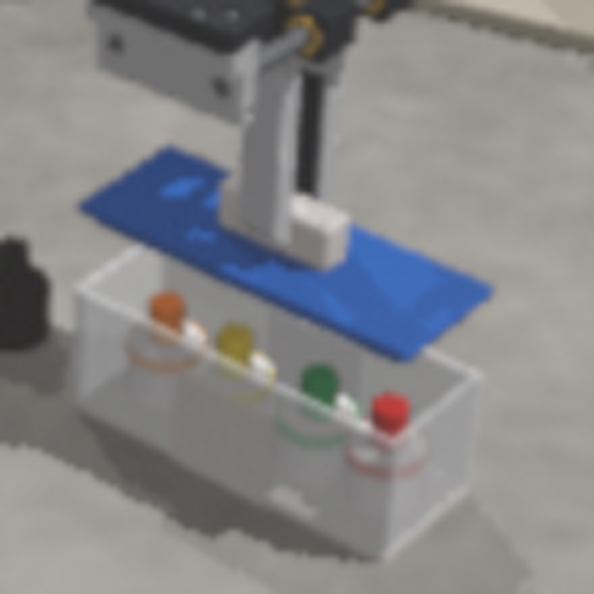

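View pics/l5.png

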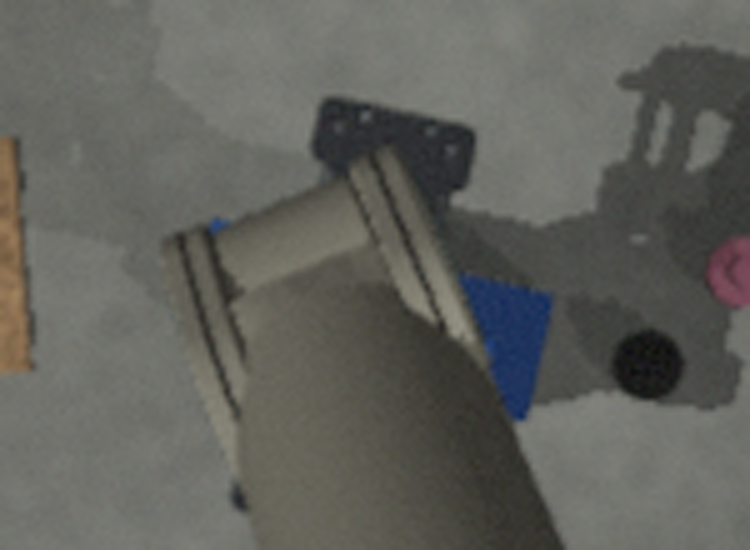

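```bash
python3 -c "
from h import *
def f(n,cs,off,k,z):
  cs=np.array(cs)/k+off-.4
  P=np.array([plane(n,u,v,z)[:2] for u,v in cs]);print(n,P.mean(0).round(4))
  for a,b in((0,1),(3,2)): d=P[a]-P[b];d=d*np.sign(d[1]);print(np.linalg.norm(d).round(4),np.arctan2(d[1],d[0]).round(4))
f('scene',[(170,147),(492,290),(407,355),(80,207)],(275,130),5.4,.106)
f('scene',[(160,247),(482,376),(385,443),(77,290)],(275,130),5.4,.062)
"
```

```text
scene [0.4887 0.0275]
0.1634 1.357
0.162 1.3744
scene [0.4908 0.0261]
0.1586 1.4358
0.16 1.3499
```

>>> servo_tool(
  deltas=[
    [[-0.002, -0.0005, 0.01, 0], [0, 0, 0.01, 0], [0, 0, 0.008, 0], [0, 0, 0.003, 0], [0, 0, 0, 0], [0, 0, 0, 0]],
  ],
)

```text
t: 41.95
ee_pos: [0.4853, 0.0227, 0.0497]
tcp_rot: [0.778, 0.629, 0.0, 0.0]
wrist_force: [-0.1, 0.1, -1.5]
finger_gap: 0.0159
```

>>> servo_tool(
  deltas=[
    [[0, 0, 0.002, 0], [0, 0, 0.001, 0], [0, 0, 0.001, 0], [0, 0, 0, 0], [0, 0, 0, 0]],
  ],
)

```text
t: 42.58
ee_pos: [0.4851, 0.0226, 0.0456]
tcp_rot: [0.778, 0.629, 0.0, 0.0]
wrist_force: [0.0, 0.9, -1.3]
finger_gap: 0.0156
```

No contact force yet and the lid is within 2 mm of seated, so the plug has entered. I'll press home gently.

>>> servo_tool(
  deltas=[
    [[0.001, 0.0007, 0.001, 0], [0, 0, 0.001, 0], [0, 0, 0, 0], [0, 0, 0, 0]],
  ],
)

```text
t: 43.08
ee_pos: [0.4862, 0.0236, 0.0439]
tcp_rot: [0.778, 0.629, 0.0, 0.0]
wrist_force: [-1.2, 0.6, 4.1]
finger_gap: 0.0156
```

>>> servo_tool(
  deltas=[
    [[0, 0, 0.001, 0], [0, 0, 0, 0], [0, 0, 0, 0]],
  ],
)

```text
t: 43.45
ee_pos: [0.4862, 0.0236, 0.0438]
tcp_rot: [0.778, 0.629, 0.0, 0.0]
wrist_force: [-3.1, -0.5, 15.1]
finger_gap: 0.0157
```

>>> servo_tool(
  deltas=[
    [[0, 0, -0.0005, 0], [0, 0, 0, 0], [0, 0, 0, 0], [0, 0, -0.02, 0], [0, 0, -0.04, 0], [0, 0, -0.03, 0], [0, 0, 0, 0]],
  ],
  claw=-0.2,
)

```text
t: 44.32
ee_pos: [0.4876, 0.0236, 0.1347]
tcp_rot: [0.778, 0.629, 0.002, 0.001]
wrist_force: [0.0, 0.1, -0.2]
finger_gap: 0.0375
```

```bash
python3 -c "
from h import *
pose()
sc=cams.camera('scene');save(sc,'m4',(275,130,385,240),5.4);ms=mask(sc,*COL['blue']); print('lid scene',rect('scene',ms,.068))"
```

```text
t 44.33 tcp [0.4876 0.0236 0.1347] xax [0.2098 0.9777 0.0011] yaw(x) 1.3594 zax [ 0.004  0.    -1.   ] gap 0.0375 F [ 0.   0.1 -0.2]
lid scene ((0.4879689025878906, 0.025369125366210936), (161.22789001464844, 58.11446762084961), np.float32(1.3580002))
```

View pics/m4.png

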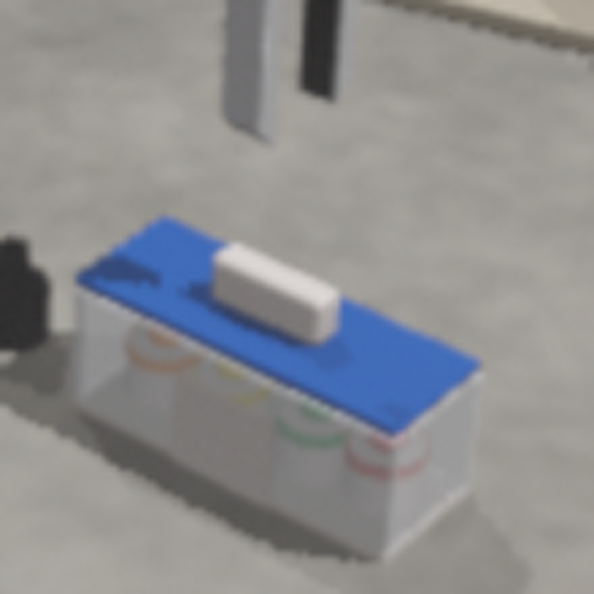

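The lid is seated flush all round and the bar is aligned at (326,184). Now I'll open wide and go down to grip the box by its pads.

>>> servo_tool(
  deltas=[
    [[0, 0, 0, 0], [0, 0, 0, 0], [0, 0, 0, 0], [0, 0, 0.03, 0], [0, 0, 0.02, 0], [0, 0, 0, 0], [0, 0, 0, 0]],
  ],
  claw=1,
)

```text
t: 45.25
ee_pos: [0.4864, 0.0236, 0.0835]
tcp_rot: [0.778, 0.629, 0.0, 0.0]
wrist_force: [0.2, -0.4, 0.6]
finger_gap: 0.0937
```

```bash
python3 -c "
from h import *
go([.4867,.0238,-.021],1.362)
sc=cams.camera('scene');save(sc,'n4',(265,120,395,240),5)"
```

```text
t 45.25 tcp [0.4864 0.0236 0.0835] xax [2.093e-01 9.778e-01 3.000e-04] yaw(x) 1.3599 zax [ 0.001  0.    -1.   ] gap 0.0937 F [ 0.2 -0.4  0.6]
tool delta [0.0002 0.0002 0.1045] turn -0.0021 j7 -0.621
```

View pics/n4.png

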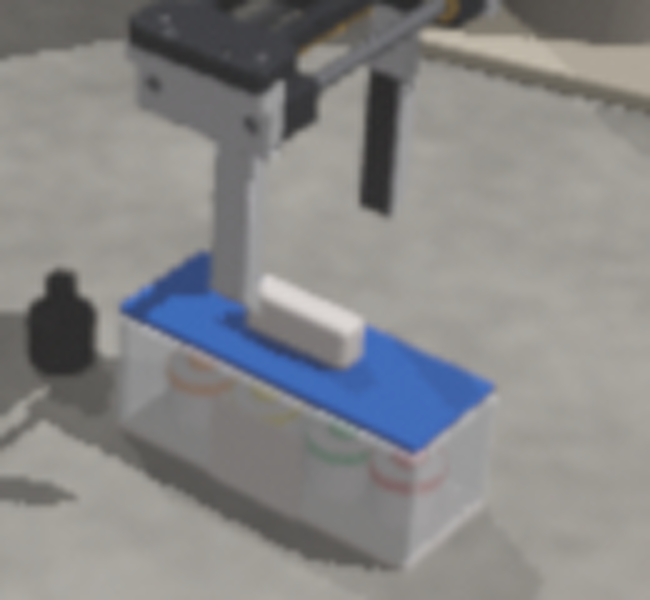

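>>> servo_tool(
  deltas=[
    [[0, 0, 0.02, -0.002], [0, 0, 0.02, 0], [0, 0, 0.02, 0], [0, 0, 0, 0], [0, 0, 0, 0]],
  ],
)

```text
t: 45.92
ee_pos: [0.4868, 0.0236, 0.024]
tcp_rot: [0.777, 0.629, 0.001, 0.0]
wrist_force: [0.4, 0.2, -0.0]
finger_gap: 0.0938
```

>>> servo_tool(
  deltas=[
    [[0, 0, 0.02, 0], [0, 0, 0.015, 0], [0, 0, 0.008, 0], [0, 0, 0, 0], [0, 0, 0, 0]],
  ],
)

```text
t: 46.55
ee_pos: [0.4862, 0.0235, -0.0196]
tcp_rot: [0.777, 0.63, 0.0, 0.0]
wrist_force: [-0.9, 0.5, -0.0]
finger_gap: 0.0939
```

```bash
python3 -c "
from h import *
go([.4867,.0238,-.021],1.362)
sc=cams.camera('scene');save(sc,'n5',(265,120,395,240),5)"
```

```text
t 46.55 tcp [ 0.4862  0.0235 -0.0196] xax [2.074e-01 9.783e-01 2.000e-04] yaw(x) 1.3619 zax [ 0.001  0.    -1.   ] gap 0.0939 F [-0.9  0.5 -0. ]
tool delta [0.0004 0.0004 0.0014] turn -0.0001 j7 -0.71
```

View pics/n5.png

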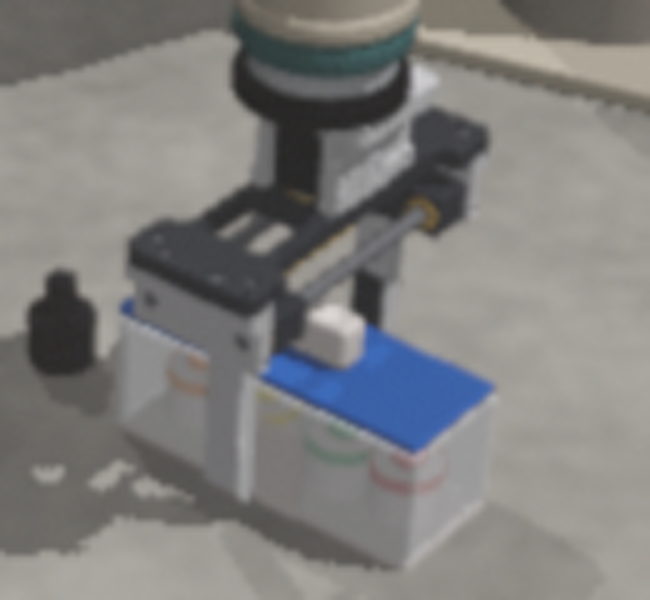

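The fingers sit either side of the grip pads with the body clear of the bar. I'll grip.

>>> servo_tool(
  deltas=[
    [[0, 0, 0, 0], [0, 0, 0, 0], [0, 0, 0, 0], [0, 0, 0, 0], [0, 0, 0, 0]],
  ],
  claw=-1,
)

```text
t: 47.22
ee_pos: [0.4867, 0.0234, -0.0197]
tcp_rot: [0.777, 0.629, 0.001, 0.0]
wrist_force: [1.9, -0.8, 1.4]
finger_gap: 0.069
```

>>> servo_tool(
  deltas=[
    [[0, 0, -0.005, 0], [0, 0, -0.01, 0], [0, 0, -0.015, 0], [0, 0, 0, 0], [0, 0, 0, 0]],
  ],
)

```text
t: 47.85
ee_pos: [0.486, 0.0233, 0.0103]
tcp_rot: [0.777, 0.629, 0.0, 0.0]
wrist_force: [0.8, -0.1, -4.4]
finger_gap: 0.0691
```

```bash
python3 -c "
from h import *
pose()
sc=cams.camera('scene');save(sc,'o5',(265,110,395,240),5)"
```

```text
t 47.85 tcp [0.486  0.0233 0.0103] xax [2.077e-01 9.782e-01 1.000e-04] yaw(x) 1.3616 zax [ 0. -0. -1.] gap 0.0691 F [ 0.8 -0.1 -4.4]
```

View pics/o5.png

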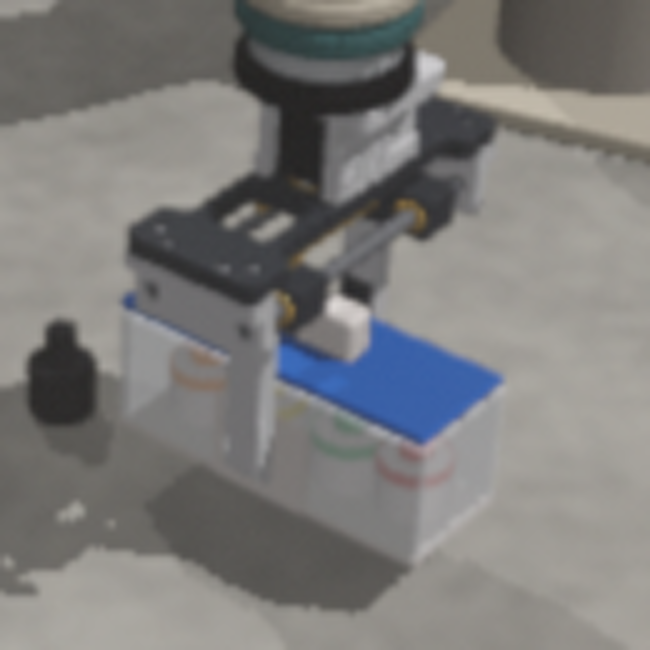

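```bash
python3 -c "
from h import *
print(plane('scene',205.25,142.5,.102),plane('top',411.3,262.5,.102))
for n,c0,r in(('a_top',(411,262),60),('a_scene',(205,143),60)):
  im=cv2.imread(f'pics/{n}.png')[:,:,::-1]; H=hsv(im)
  x0,y0=c0[0]-r,c0[1]-r; print(H[c0[1],c0[0]],H[c0[1]+ (30 if n=='a_top' else 20),c0[0]], H[c0[1]-45,c0[0]+20])
  save(im,n+'_pan',(x0,y0,x0+2*r,y0+2*r),6)
go([.489,-.300,.2],1.362)
"
```

```text
[ 0.49429103 -0.29319275  0.102     ] [ 0.49046347 -0.29979453  0.102     ]
[105   8 126] [108   9 136] [ 40  14 109]
[135   3 162] [73 43 71] [ 20  15 154]
t 47.9 tcp [0.4857 0.0233 0.0101] xax [ 2.077e-01  9.782e-01 -2.000e-04] yaw(x) 1.3616 zax [-0. -0. -1.] gap 0.069 F [ 0.1  0.6 -5. ]
tool delta [-0.3156  0.0703 -0.1899] turn -0.0004 j7 -0.689
```

View pics/a_top_pan.png

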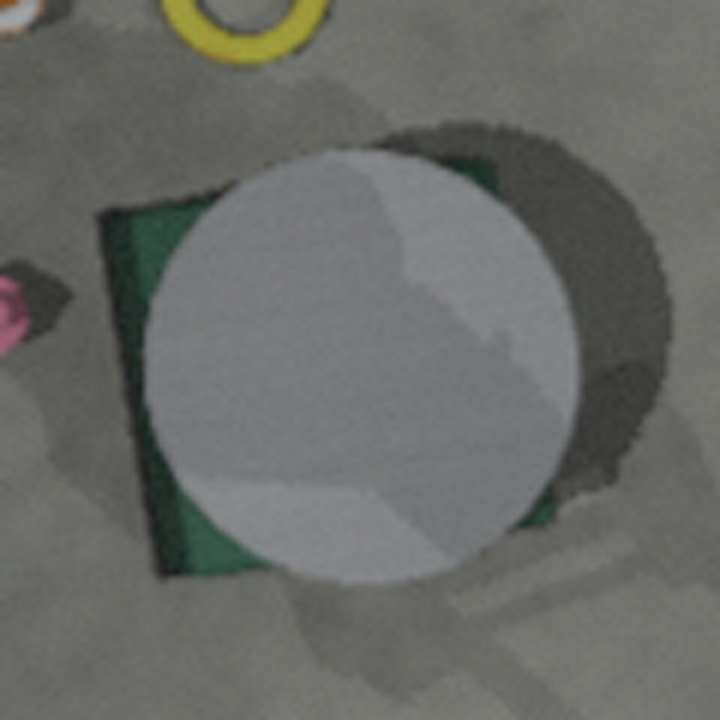

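View pics/a_scene_pan.png

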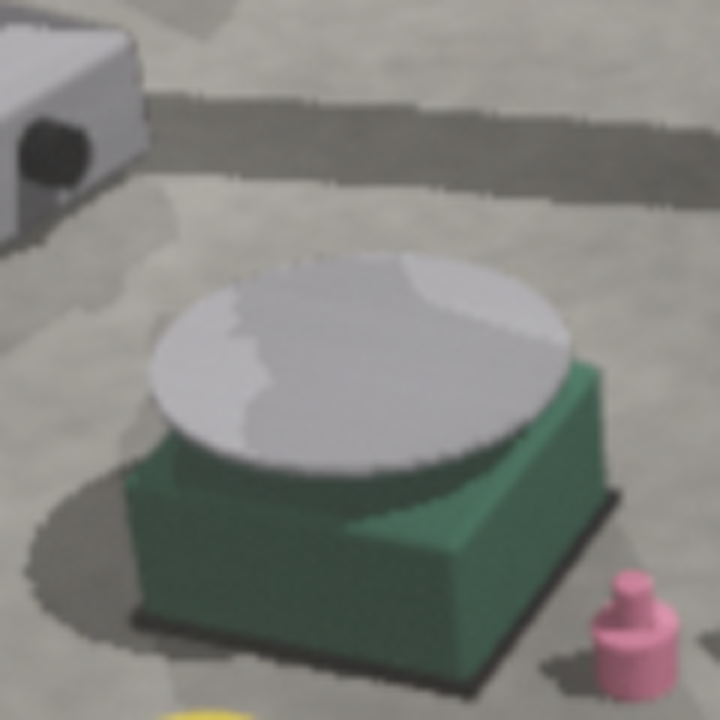

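The box is held level. The pan centre measures (0.491, -0.298) from circle edges spanning (375–448, 227–299) in the top view. I'll lift and carry.

>>> servo_tool(
  deltas=[
    [[0, 0, -0.02, 0], [0, 0, -0.03, 0], [0, 0, -0.035, 0], [0, 0, -0.025, 0], [0, 0, 0, 0], [-0.02, 0.004, 0, 0], [-0.03, 0.006, 0, 0], [-0.03, 0.006, 0, 0], [-0.03, 0.007, 0, 0], [-0.03, 0.007, 0, 0], [-0.03, 0.007, 0, 0], [0, 0, 0, 0]],
  ],
)

```text
t: 49.4
ee_pos: [0.4851, -0.1536, 0.1181]
tcp_rot: [0.779, 0.628, -0.002, -0.001]
wrist_force: [0.2, 1.3, -5.7]
finger_gap: 0.0685
```

>>> servo_tool(
  deltas=[
    [[-0.03, 0.007, 0, 0], [-0.03, 0.007, 0, 0], [-0.03, 0.007, 0, 0], [-0.03, 0.007, 0, 0], [-0.02, 0.005, 0, 0], [0, 0, 0, 0], [0, 0, 0, 0], [0, 0, 0, 0]],
  ],
)

```text
t: 50.4
ee_pos: [0.4904, -0.2924, 0.1201]
tcp_rot: [0.776, 0.63, 0.0, -0.0]
wrist_force: [-0.2, -0.3, -4.8]
finger_gap: 0.0688
```

```bash
python3 -c "
from h import *
go([.491,-.298,.0843],1.362)
sc=cams.camera('scene');save(sc,'p5',(120,40,340,240),3.3);save(cams.camera('top'),'p6',(300,180,480,340),4)"
```

```text
t 50.4 tcp [ 0.4904 -0.2924  0.1201] xax [0.2052 0.9787 0.001 ] yaw(x) 1.3641 zax [-0.     0.001 -1.   ] gap 0.0688 F [-0.2 -0.3 -4.8]
tool delta [-0.0054  0.0017  0.0358] turn 0.0021 j7 0.011
```

View pics/p5.png

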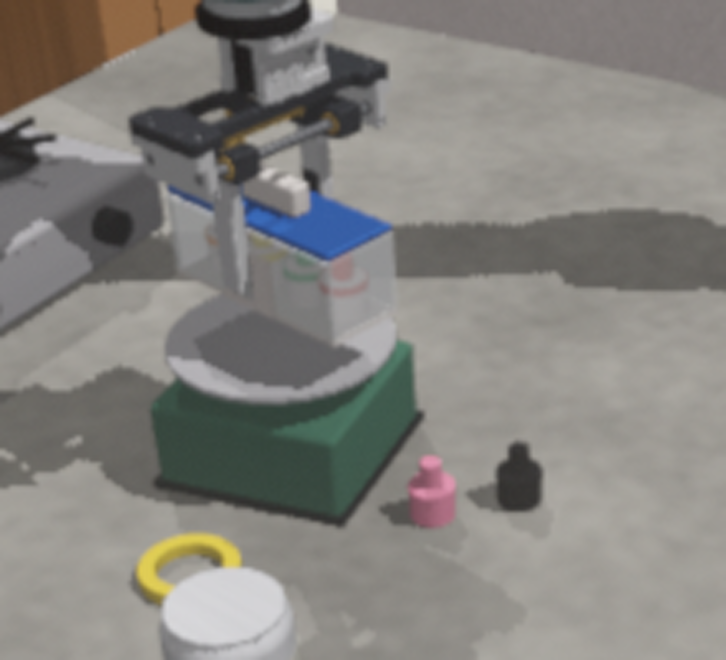

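View pics/p6.png

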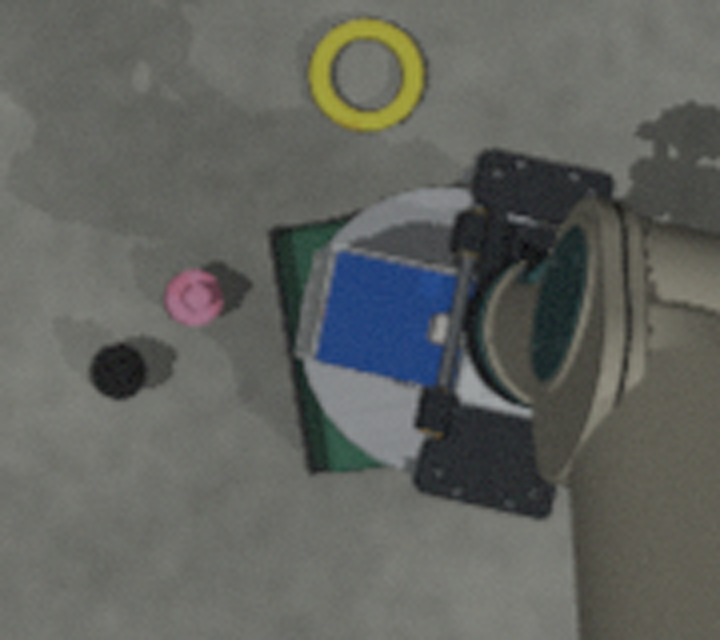

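The box is upright above the pan, with its shadow on the pan at about (205,144). I'll centre it and lower.

>>> servo_tool(
  deltas=[
    [[-0.0055, 0.0015, 0, 0.002], [0, 0, 0.01, 0], [0, 0, 0.01, 0], [0, 0, 0.008, 0], [0, 0, 0.004, 0], [0, 0, 0, 0], [0, 0, 0, 0], [0, 0, 0, 0]],
  ],
)

```text
t: 51.5
ee_pos: [0.4907, -0.3001, 0.0884]
tcp_rot: [0.778, 0.629, 0.0, 0.0]
wrist_force: [-0.2, -0.0, -4.3]
finger_gap: 0.0686
```

```bash
python3 -c "
from h import *
go([.491,-.298,.0843],1.362)"
```

```text
t 51.5 tcp [ 0.4907 -0.3001  0.0884] xax [ 2.094e-01  9.778e-01 -2.000e-04] yaw(x) 1.3598 zax [ 0.001 -0.    -1.   ] gap 0.0686 F [-0.2 -0.  -4.3]
tool delta [ 0.0022 -0.0002  0.0041] turn -0.0022 j7 -0.002
```

>>> servo_tool(
  deltas=[
    [[0.0015, 0, 0.002, 0], [0, 0, 0.002, 0], [0, 0, 0.002, 0], [0, 0, 0.002, 0], [0, 0, 0, 0], [0, 0, 0, 0], [0, 0, 0, 0]],
  ],
)

```text
t: 52.38
ee_pos: [0.4907, -0.2985, 0.0801]
tcp_rot: [0.778, 0.629, -0.0, -0.0]
wrist_force: [-0.2, 1.0, -5.1]
finger_gap: 0.0686
```

>>> servo_tool(
  deltas=[
    [[0, 0, 0.002, 0], [0, 0, 0.002, 0], [0, 0, 0.002, 0], [0, 0, 0, 0], [0, 0, 0, 0], [0, 0, 0, 0]],
  ],
)

```text
t: 53.12
ee_pos: [0.4908, -0.2986, 0.0742]
tcp_rot: [0.778, 0.629, 0.0, 0.0]
wrist_force: [-0.7, 0.6, -2.0]
finger_gap: 0.069
```

>>> servo_tool(
  deltas=[
    [[0, 0, 0.002, 0], [0, 0, 0.002, 0], [0, 0, 0.001, 0], [0, 0, 0, 0], [0, 0, 0, 0], [0, 0, 0, 0]],
  ],
)

```text
t: 53.88
ee_pos: [0.4909, -0.2986, 0.0692]
tcp_rot: [0.778, 0.629, 0.0, 0.0]
wrist_force: [-0.7, 0.3, 0.3]
finger_gap: 0.0687
```

The pan now carries the whole weight. I'll release and withdraw upward.

>>> servo_tool(
  deltas=[
    [[0, 0, 0, 0], [0, 0, 0, 0], [0, 0, 0, 0], [0, 0, 0, 0], [0, 0, -0.02, 0], [0, 0, -0.03, 0], [0, 0, -0.03, 0], [0, 0, -0.03, 0], [0, 0, 0, 0]],
  ],
  claw=1,
)

```text
t: 55.0
ee_pos: [0.4924, -0.2993, 0.1813]
tcp_rot: [0.778, 0.629, 0.001, 0.002]
wrist_force: [-0.2, -0.1, -0.8]
finger_gap: 0.0938
```

>>> servo_tool(
  deltas=[
    [[0, 0, 0, 0], [0, 0, 0, 0], [0, 0, 0, 0], [0, 0, 0, 0], [0, 0, 0, 0], [0, 0, 0, 0], [0, 0, 0, 0], [0, 0, 0, 0], [0, 0, 0, 0], [0, 0, 0, 0], [0, 0, 0, 0], [0, 0, 0, 0]],
  ],
)

```text
t: 56.5
ee_pos: [0.4907, -0.2986, 0.1791]
tcp_rot: [0.778, 0.629, 0.0, 0.0]
wrist_force: [0.6, 0.8, 0.4]
finger_gap: 0.0941
```

```bash
python3 -c "
from h import *
pose()
sc=cams.camera('scene');save(sc,'q5',(120,40,340,240),3.3);save(cams.camera('top'),'q6',(300,180,480,340),4)"
```

```text
t 56.5 tcp [ 0.4907 -0.2986  0.1791] xax [ 0.2094  0.9778 -0.    ] yaw(x) 1.3598 zax [ 0. -0. -1.] gap 0.0941 F [0.6 0.8 0.4]
```

View pics/q5.png

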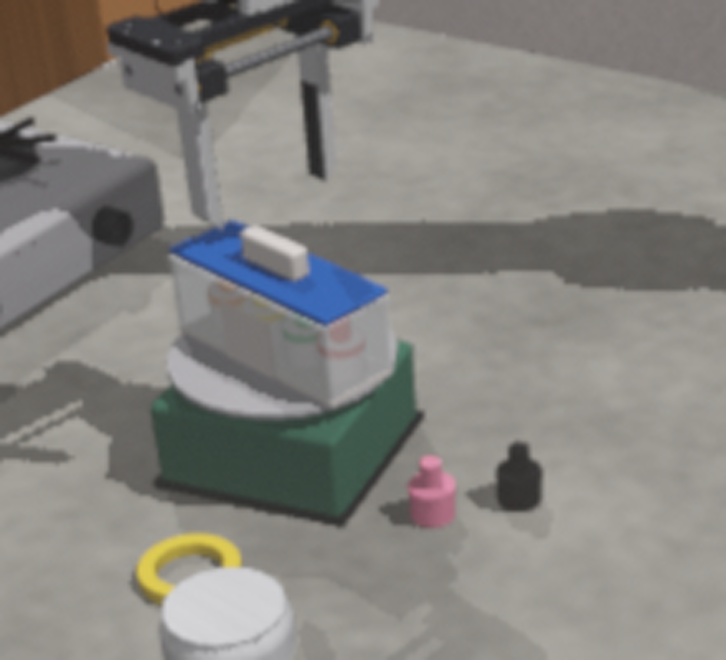

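View pics/q6.png

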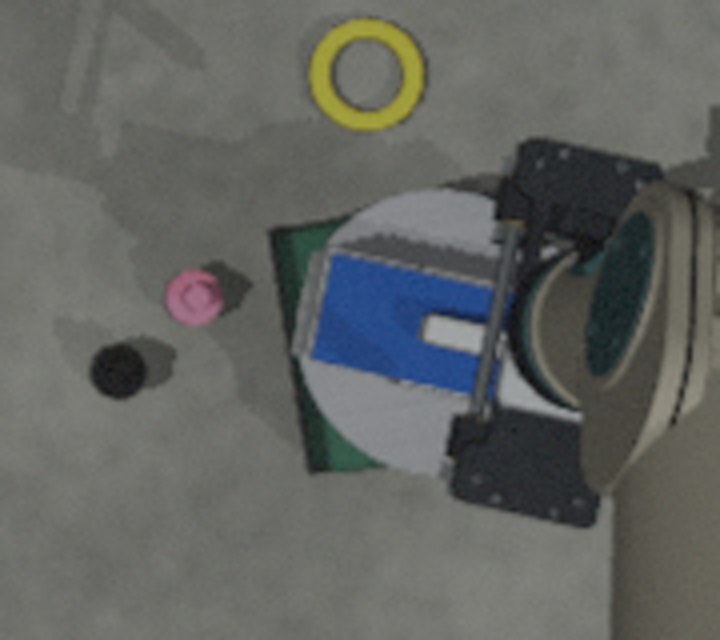

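The box stands upright on the pan with the lid flush, and the pan has sunk. I'll check the centring numerically.

```bash
python3 -c "
from h import *
sc=cams.camera('scene');ms=mask(sc,*COL['blue']);print(rect('scene',ms,.158))
# scene corners from q5 of lid top
cs=np.array([(228,222),(387,290),(330,322),(172,250)])/3.3+(120,40)-.4
P=np.array([plane('scene',u,v,.158)[:2] for u,v in cs]);print(P.mean(0))
"
```

```text
((0.4914708251953125, -0.29334210205078126), (161.37759399414062, 59.58153533935547), np.float32(1.3540891))
[ 0.49142935 -0.29364373]
```

In the same scene-camera frame the box is within 3 mm of the pan centre. It has settled for over 2 s, so I'll grip again.

>>> servo_tool(
  deltas=[
    [[0, 0, 0.03, 0], [0, 0, 0.03, 0], [0, 0, 0.03, 0], [0, 0, 0.015, 0], [0, 0, 0.005, 0], [0, 0, 0, 0], [0, 0, 0, 0]],
  ],
)

```text
t: 57.52
ee_pos: [0.4915, -0.2989, 0.0701]
tcp_rot: [0.778, 0.629, 0.0, 0.001]
wrist_force: [0.5, -0.5, -0.0]
finger_gap: 0.0943
```

>>> servo_tool(
  deltas=[
    [[0, 0, 0, 0], [0, 0, 0, 0], [0, 0, 0, 0], [0, 0, 0, 0], [0, 0, 0, 0]],
  ],
  claw=-1,
)

```text
t: 58.15
ee_pos: [0.4908, -0.2986, 0.0691]
tcp_rot: [0.778, 0.629, 0.0, 0.0]
wrist_force: [1.3, -0.1, -0.8]
finger_gap: 0.069
```

>>> servo_tool(
  deltas=[
    [[0, 0, -0.01, 0], [0, 0, -0.02, 0], [0, 0, -0.02, 0], [0, 0, 0, 0], [0.02, -0.004, 0, 0], [0.03, -0.006, 0, 0], [0.03, -0.006, 0, 0], [0.03, -0.006, 0, 0], [0.03, -0.006, 0, 0], [0.03, -0.006, 0, 0], [0.03, -0.006, 0, 0], [0.02, -0.004, 0, 0]],
  ],
)

```text
t: 59.65
ee_pos: [0.4921, -0.0706, 0.1182]
tcp_rot: [0.777, 0.63, -0.001, -0.001]
wrist_force: [0.2, 0.2, -5.3]
finger_gap: 0.0686
```

```bash
python3 -c "
from h import *
go([.507,.308,-.0159],1.662)
im=cams.camera('top');mm=cv2.morphologyEx(mask(im,[5,80,60],[20,200,220]),cv2.MORPH_CLOSE,np.ones((5,5)))
mm=cv2.morphologyEx(mm,cv2.MORPH_OPEN,np.ones((9,9)));print('mat',rect('top',mm,.004))
sc=cams.camera('scene');save(sc,'r5',(150,40,520,300),2)"
```

```text
t 59.65 tcp [ 0.4921 -0.0706  0.1182] xax [0.2063 0.9785 0.001 ] yaw(x) 1.363 zax [-0.003  0.002 -1.   ] gap 0.0686 F [ 0.2  0.2 -5.3]
tool delta [ 0.3734 -0.0631  0.1347] turn -0.299 j7 -0.402
mat ((0.5073104248046875, 0.30839913940429686), (118.802490234375, 209.6894989013672), np.float32(1.665986))
```

View pics/r5.png

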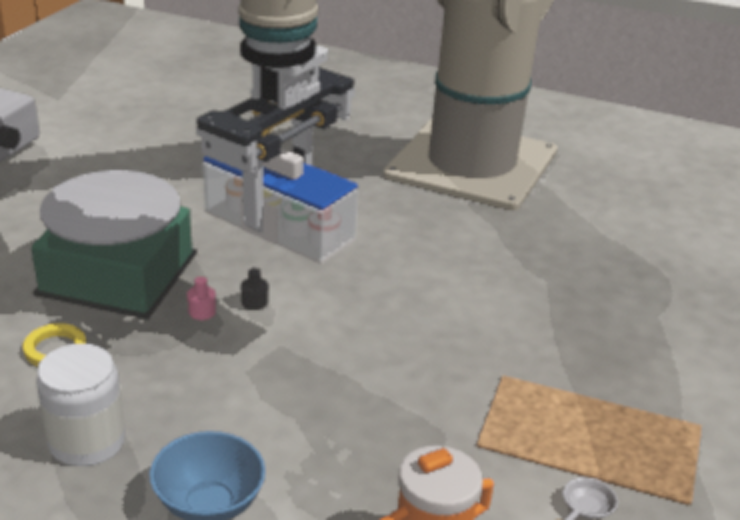

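The box is held level. The mat is clear, centred at (0.507, 0.308).

>>> servo_tool(
  deltas=[
    [[0.03, -0.005, 0, 0], [0.035, -0.006, 0, 0], [0.035, -0.006, 0, 0], [0.035, -0.006, 0, 0], [0.035, -0.006, 0, 0], [0.035, -0.006, 0, 0], [0.035, -0.006, 0, 0], [0.035, -0.006, 0, 0], [0.035, -0.006, 0, 0], [0.03, -0.005, 0, 0], [0.02, -0.003, 0, 0], [0, 0, 0, 0]],
  ],
)

```text
t: 61.25
ee_pos: [0.5088, 0.2918, 0.1186]
tcp_rot: [0.777, 0.63, -0.0, -0.0]
wrist_force: [-0.1, -0.3, -4.8]
finger_gap: 0.069
```

>>> servo_tool(
  deltas=[
    [[0, 0, 0, -0.1], [0, 0, 0, -0.1], [0, 0, 0, -0.1], [0, 0, 0, 0], [0, 0, 0, 0], [0, 0, 0, 0]],
  ],
)

```text
t: 62.0
ee_pos: [0.5096, 0.29, 0.1191]
tcp_rot: [0.675, 0.737, -0.0, 0.0]
wrist_force: [0.2, -0.3, -4.7]
finger_gap: 0.0689
```

```bash
python3 -c "
from h import *
go([.507,.3083,-.0159],1.664)"
```

```text
t 62.0 tcp [0.5096 0.29   0.1191] xax [-8.750e-02  9.962e-01 -5.000e-04] yaw(x) 1.6584 zax [ 0. -0. -1.] gap 0.0689 F [ 0.2 -0.3 -4.7]
tool delta [ 0.0185 -0.001   0.135 ] turn -0.0056 j7 -0.783
```

>>> servo_tool(
  deltas=[
    [[0.0185, -0.001, 0, -0.005], [0, 0, 0.025, 0], [0, 0, 0.03, 0], [0, 0, 0.03, 0], [0, 0, 0.025, 0], [0, 0, 0.012, 0], [0, 0, 0.005, 0], [0, 0, 0, 0], [0, 0, 0, 0]],
  ],
)

```text
t: 63.12
ee_pos: [0.5076, 0.3095, -0.007]
tcp_rot: [0.673, 0.74, 0.001, 0.0]
wrist_force: [0.1, 0.1, -5.6]
finger_gap: 0.0688
```

```bash
python3 -c "
from h import *
go([.507,.3083,-.0157],1.664)"
```

```text
t 63.12 tcp [ 0.5076  0.3095 -0.007 ] xax [-9.370e-02  9.956e-01  9.000e-04] yaw(x) 1.6647 zax [ 0.002  0.001 -1.   ] gap 0.0688 F [ 0.1  0.1 -5.6]
tool delta [-0.0012 -0.0007  0.0087] turn 0.0007 j7 -0.89
```

>>> servo_tool(
  deltas=[
    [[-0.001, 0, 0.003, 0], [0, 0, 0.002, 0], [0, 0, 0.002, 0], [0, 0, 0, 0], [0, 0, 0, 0]],
  ],
)

```text
t: 63.75
ee_pos: [0.507, 0.308, -0.0149]
tcp_rot: [0.673, 0.74, 0.0, -0.0]
wrist_force: [-0.1, 0.9, -5.9]
finger_gap: 0.0687
```

>>> servo_tool(
  deltas=[
    [[0, 0, 0.001, 0], [0, 0, 0, 0], [0, 0, 0, 0]],
  ],
)

```text
t: 64.12
ee_pos: [0.507, 0.3079, -0.0159]
tcp_rot: [0.673, 0.74, 0.0, 0.0]
wrist_force: [-1.4, 0.3, -4.2]
finger_gap: 0.0691
```

>>> servo_tool(
  deltas=[
    [[0, 0, 0.0007, 0], [0, 0, 0, 0], [0, 0, 0, 0]],
  ],
)

```text
t: 64.5
ee_pos: [0.5071, 0.3079, -0.016]
tcp_rot: [0.673, 0.74, 0.0, 0.0]
wrist_force: [-2.4, -1.3, 4.9]
finger_gap: 0.0689
```

It's in contact and supported. I'll release and go straight up.

>>> servo_tool(
  deltas=[
    [[0, 0, 0, 0], [0, 0, 0, 0], [0, 0, 0, 0], [0, 0, 0, 0], [0, 0, -0.02, 0], [0, 0, -0.03, 0], [0, 0, -0.04, 0], [0, 0, -0.04, 0], [0, 0, -0.04, 0], [0, 0, -0.03, 0], [0, 0, 0, 0]],
  ],
  claw=1,
)

```text
t: 65.88
ee_pos: [0.5084, 0.3091, 0.1857]
tcp_rot: [0.673, 0.739, 0.002, 0.001]
wrist_force: [-0.0, -0.7, -0.6]
finger_gap: 0.0941
```

>>> servo_tool(
  deltas=[
    [[-0.03, 0, 0, 0], [-0.05, 0, 0, 0], [-0.05, 0, 0, 0], [-0.05, 0, 0, 0], [-0.05, 0, 0, 0], [-0.05, 0, 0, 0], [-0.05, 0, 0, 0], [0, 0, 0, 0], [0, 0, 0, 0], [0, 0, 0, 0]],
  ],
)

```text
t: 67.12
ee_pos: [0.5377, -0.0188, 0.183]
tcp_rot: [0.672, 0.74, 0.0, -0.001]
wrist_force: [0.3, -0.4, 0.2]
finger_gap: 0.094
```

```bash
python3 -c "
from h import *
pose()
im=cams.camera('top');sc=cams.camera('scene')
print(rect('top',mask(im,*COL['blue']),.072),rect('scene',mask(sc,*COL['blue']),.072))
save(sc,'s5',(150,40,520,340),2);save(im,'s6',(80,120,480,320),1.9)"
```

```text
t 67.12 tcp [ 0.5377 -0.0188  0.183 ] xax [-9.660e-02  9.953e-01  9.000e-04] yaw(x) 1.6676 zax [-0.001  0.001 -1.   ] gap 0.094 F [ 0.3 -0.4  0.2]
((0.5033504028320313, 0.3053974914550781), (58.52238082885742, 162.71163940429688), np.float32(1.6667272)) ((0.5069564208984375, 0.30834619140625), (58.96397018432617, 161.07376098632812), np.float32(1.6677951))
```

View pics/s5.png

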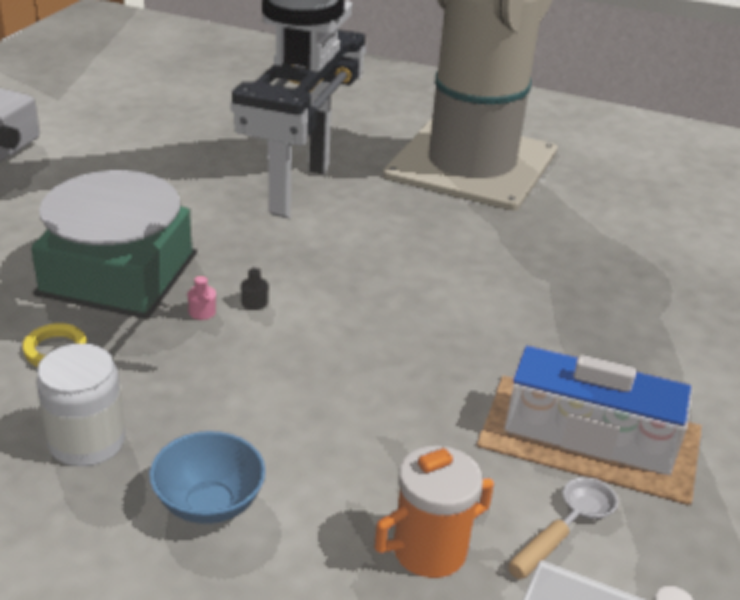

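View pics/s6.png

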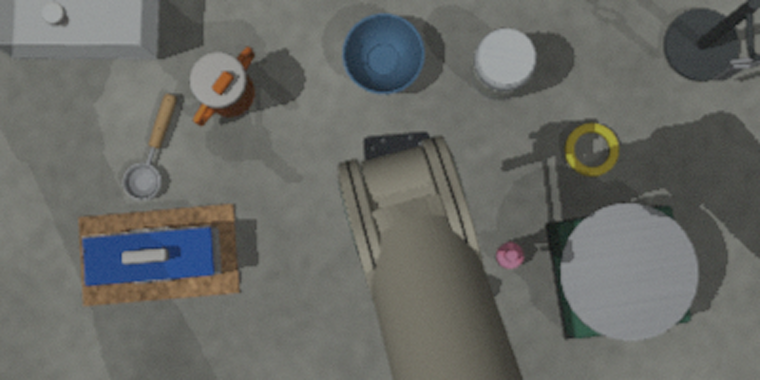

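The closed box stands centred on the mat: lid at (0.505, 0.307), mat centre at (0.507, 0.308). The lid is flush and every other object is in place, so I'm handing in.

```bash
python3 -c "
from cell import env
print(env.job_done())"
```

```text
the job is handed in; nothing more can be done
None
```

The job is done and handed in at about 67 s of the 210 s allowed. I laid the lid on the mat, packed all four pots (red, green, yellow, orange), and put the lid back on. I then set the box on the scale pan, released it for over 2 s, and stood it on the cork mat.

**Last checks:**
- **On the mat:** the box is upright within about 4 mm of the mat centre by the top camera, and within 1 mm by the scene camera. Its yaw matches the mat.
- **Lid:** it looks flush all round in the final picture, and seating stopped at the expected height.
- **On the pan:** the box was within about 3 mm of the pan centre, and the pan carried its full weight before I let go.
- **Everything else:** the cup, teether, spoon, tin, bowl and the pink look-alike look unmoved. The arm hides the black one in the last top view, but it looks unmoved in the scene view.

**What went wrong or disagreed:**
- **Reported height:** the arm's reported tool height reads about 31 mm too low, so my first lid grip closed on nothing. I found the offset by touching the bar top with shut fingers.
- **Contact force:** during that touch the wrist force reached about 70 N. That is under the 120 N wrist limit. I assumed the 40 N pressing limit doesn't apply to fingertips; if it does, this touch broke it.
- **Shift in the box:** green and red moved a few millimetres inside the box between two placings, and I don't know why. Both stayed upright.
- **Cameras:** the two cameras disagreed with each other by about 2 to 7 mm on position.

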